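Fit the handle and lock the citrus reamer on its stand

ROBOT

A 6-joint arm with a two-finger parallel gripper is mounted at the origin on a cart in front of the work surface, level with it; the furniture and walls round the work are solid. World frame = base frame: x ahead of the robot, y to its left, z up, the work surface at z = 0. Lengths are in m, angles in rad, forces in N, time in s.
With the tool pointing down it reaches from about 0.35 to 0.85 m from the base axis. Payload 8.1 kg.
Tool frame: the origin (TCP) lies at the very end of the fingers, on their centre line; the grasp point (between the pads) lies 19 mm behind it (robot.pinch_z is the z of the grasp point in the tool frame, in m); z points along the fingers, y is the direction in which the jaws open and shut (so a half turn about z gives the same grasp; the last joint's range is limited). The gripper opens to 93 mm and grips with 3 to 60 N. Pads are 15 mm wide; open, the fingers measure 128 mm over their backs; the gripper's body (75 mm by 188 mm) begins 65 mm behind the grasp point.
Start: joints at [1.201, 0.13, 1.488, -0, 1.523, -0.085], TCP at [0.169, 0.576, 0.219] pointing down, gripper open.
Joint ranges: [-2.96, 2.96], [-0.89, 2.26], [0.02, 2.5], [-1.34, 4.48], [0, 2.73], [-2.66, 2.66]. Speed limits (rad/s): [2.39, 2.39, 2.79, 3.14, 3.14, 3.14].

INTERFACE

Orientations are given as a rotation vector (axis times angle).
In Python, from plant import robot gives the robot as it stands.
- The arm moves only by the tool drive_tool, never from a script. Its argument "steps" is a list of rows, each an object of numbers: "jaw": the opening, from 0 (shut) to 1 (fully open); "tx", "ty", "tz": the shift along the tool's x, y, z scaled (see below); "turn": the turn about the tool's z scaled (see below). A call has 1 to 12 rows; each row is the pose to reach, as a shift and turn from the pose commanded when the call began, along the tool's axes at that moment, turning the shorter way round; what a row does not reach only later rows make up. The controller multiplies each number of a shift by 0.3 m and each number of a turn by 180 degrees. A row lasts 1/10 s, in which the tool goes at most 50 mm and 8.59 degrees, less where a joint would pass 70% of its speed; a pose out of reach is approached as far as the arm can. A call with a number of a shift or a turn outside -1 to 1 is refused whole. A call with a gripper value outside its range is refused whole. The fingers move at their own pace and stop on an object; "force" is the grip in N (left out, the last holds). Time passes only in rows, so rows that repeat a pose let the fingers close. It gives the time, the measured TCP pose, the force and the opening at its end, in the units of the state.
- robot.read_state(): the state, without advancing time (a new reading comes with each control period).
- robot.read_camera(name): name is "side" or "top" or "wrist"; returns (picture, depth): 384x512x3 uint8, blue, green, red; 384x512 float32, m along the optical axis (not along the pixel's ray), 0 where there is no reading.
- robot.get_calibration(name): a dict with "fx", "fy", "cx", "cy" (pixels), "eye" and "attitude" of the camera in the world. Camera axes: x right, y down, z forward; pixel columns grow to the right and rows downward; lengths in m; the calibration is good to about 2 mm. A picture is of the moment at which its call begins: read the wrist's pose just before it. get_calibration takes no time and is no camera call; for the wrist camera it gives the pose at the moment of the call.
- robot.close_job(): hands the job in, once; it reports no verdict.
The state is a dict: "t": time; "q": joint angles; "dq": joint speeds; "joint_torque": joint torques, N m; "tool_pos": TCP position; "orientation": TCP orientation; "force": force on the tool from outside, world axes, zero at the start; "wrist_torque": the same for the moment, N m; "opening": finger opening in m.
Only numpy, scipy, OpenCV 4.12 (cv2) and the standard library are available. Lean on these libraries where they do the work, as an engineer would, in place of code of your own. Each camera call takes 0.05 s, during which the arm holds its last target.

TASK

Set up the citrus juicer: push the loose handle tube onto the stub of the stand's clamp lever until the spring button has popped out through the hole in the tube, then use it to swing the lever well up (45 degrees or more) and let go. Lower the reamer over the stand's ball, without dropping it, until its foot rests flat on the base, and swing the lever fully down again to lock it. Leave the handle on and the glass, garlic and lime undisturbed.

Things in the scene. Friction and masses are not known exactly. Their poses are not given: they have to be found in the camera images.
- ball (a point): Centre of the 37 mm steel ball on the juicer stand, 40 mm above the worktop, on a 20 mm post. The stand's dark base plate, 150 x 96 x 14 mm, is fixed to the worktop; it reaches 63 mm behind the ball (-x), 87 mm ahead. Axes: x level from the ball to the lever's hinge and on along the stub, y along the hinge axis, z up.
- hinge (a point): Centre of the lever's hinge, 61 mm from the ball along the stand's x, 71 mm above the worktop, between two cheek plates at y = -22 and +22 mm, 80 mm high. Axes as ball.
- lever (a joint): Clamp lever angle, rad: 0 = down (its stub level; a toe under the hinge reaches 6 mm over the reamer's foot and blocks or locks it), grows as the stub end rises; stop at 1.1. Starts at 0 and stays where it is left (friction 0.35 N m: at the handle about 5 N to lift, 3 N to push down). Above 0.5 the reamer's seat is clear.
- stub_base (a point): Centre of the flat face of the lever's collar (36 x 34 mm), 32 mm from the hinge axis, from which the steel stub starts: a bar 18 mm wide (y), 14 mm high (z), 52 mm long. x points out along the stub, z up when the lever is down; moves with the lever. A handle that is home has its mouth against the collar.
- button (a joint): Spring button, a 12 mm steel dome on top of the stub 22 mm from the collar, standing out 5.5 mm: 0 m = out, up to 0.0065 pressed in. The handle's flared mouth presses it in as it slides on (about 5 N push); it springs back to 0 through the hole when the handle is home.
- handle_mid (a point): Centre of the loose handle, a straight black square tube 130 mm long, 100 g, lying hole upward with its centre 15 mm up. x along it to the open flared mouth at +65 mm (34 x 30 mm outside, last 8 mm), z up. Body 26.4 wide x 22.4 mm high, bore 20.4 x 16.4; cap at -65 mm, 30 x 30 x 12 mm. Hole 14 mm, in the top, at +43.5 mm. Home: centre 65 to 67 mm from stub_base, x axes opposed.
- reamer_mid (a point): Point on the axis of the loose white citrus reamer, 40 mm above its underside; z up. Round, 220 g, upright: foot flange 90 mm wide, 10 mm thick; hub 50 mm wide from 10 to 58 mm high (grip here); ribbed cone to 76 mm. Hollow from below: bore 42 mm, 53 mm deep. Seated on the base plate this point is 54 mm above the worktop, over the ball; any turn will do.
- glass: Drinking glass standing upright, 80 mm across, 91 mm high; origin at the centre of its underside. To be left alone.
- garlic: Garlic bulb, 60 mm; origin at the centre of its underside. To be left alone.
- lime: Lime, 53 x 46 x 48 mm; origin at the centre of its underside. To be left alone.

How it is judged:
On the way, in this order (a step that is already met when the one before it is completed fails the run):
1. the handle is fully home on the stub and the button stands out through its hole (x of handle_mid in the frame of stub_base between 0.0625 and 0.069 m and y of handle_mid in the frame of stub_base between -0.005 and 0.005 m and z of handle_mid in the frame of stub_base between -0.005 and 0.005 m and angle between the x axis of handle_mid and the x axis of stub_base, either way round below 0.12 rad and value of joint button below 0.0015 m), for 0.2 s.
2. the lever is swung up, at least 0.7 rad (value of joint lever above 0.7 rad), for 0.2 s.
3. the reamer sits over the ball, foot flat on the base, and is let go (horizontal distance between reamer_mid and ball below 0.005 m and height (world z) of reamer_mid below 0.0565 m and angle between reamer_mid's own z axis and vertical below 0.06 rad and contact force between the fingers and reamer below 0.1 N), for 0.2 s.
At the end, for the whole second after the job is handed in: Handle home on the stub (centre 62.5 to 69 mm from the collar, within 5 mm and 0.12 rad of the stub's line), button out (pressed under 1.5 mm); reamer upright (0.06 rad) over the ball (5 mm), foot on the base (2.5 mm); lever down (under 0.06 rad); all let go and at rest (all of step 1 and horizontal distance between reamer_mid and ball below 0.005 m and height (world z) of reamer_mid below 0.0565 m and angle between reamer_mid's own z axis and vertical below 0.06 rad and value of joint lever below 0.06 rad and linear speed of each of reamer, handle below 0.02 m/s); the robot touches nothing.
It fails at once if the glass is moved more than 30 mm or tipped (distance of glass from where it was at the start of the episode above 0.03 m or angle between glass's own z axis and vertical above 0.5 rad).
It fails at once if the garlic is moved more than 30 mm (distance of garlic from where it was at the start of the episode above 0.03 m).
It fails at once if the lime is moved more than 30 mm (distance of lime from where it was at the start of the episode above 0.03 m).
It fails at once if the reamer is dropped (falls free faster than 0.8 m/s) (linear speed of reamer above 0.8 m/s and contact force between the fingers and reamer below 0.1 N).
It also fails if it takes over 72 s, if anything falls off the work surface, if the arm or the gripper's body presses on something with over 40 N, if the wrist force passes 120 N, or if a joint passes its speed limit or range.

## Working session

There is one attempt and no reset: what is moved stays moved. The work goes in short steps, Python scripts to look and compute and a tool call to move; the robot and the scene stay as the last step left them, time stands still between calls to the robot, and variables do not carry over. Pictures are saved under pics/ and viewed, and the job is handed in when it is done.

Besides the shell and the picture viewer there is one more tool, called in YAML: its name, and indented under it one key for each argument. drive_tool: Moves the arm, as the interface text tells. Its arguments: {"type":"object","properties":{"steps":{"type":"array"},"force":{"type":"number"}},"required":["steps"]}

```bash
mkdir -p pics; ls
python3 - <<'E'
from plant import robot
import cv2,numpy as np
print(robot.read_state(), robot.pinch_z)
for n in ["side","top","wrist"]:
    c=robot.get_calibration(n); print(n,c)
    p,d=robot.read_camera(n); cv2.imwrite(f"pics/{n}0.png",p); np.save(f"{n}0.npy",d)
E
```

```text
pics
{'t': 0.0, 'q': array([ 1.20061012e+00,  1.31184516e-01,  1.48925564e+00, -1.52606921e-05,
        1.52298348e+00, -8.54213103e-02]), 'dq': array([-9.96494251e-04, -1.68515046e-03,  2.74749683e-05, -7.95088638e-04,
       -6.78799751e-04,  2.92750504e-04]), 'joint_torque': array([-8.42901250e-05, -5.59843504e+01, -4.91755700e+01,  7.69131398e-02,
        3.54982086e-02, -1.14385659e-04]), 'tool_pos': array([0.16835278, 0.57531541, 0.21758647]), 'orientation': array([-4.45739925e-01, -3.10940633e+00,  2.80685241e-03]), 'force': array([0.43400577, 0.11109186, 0.64142377]), 'wrist_torque': array([ 0.01175926, -0.05290743, -0.01946708]), 'opening': 0.09277052525834174} -0.0188
side {'fx': 363.627474218605, 'fy': 363.627474218605, 'cx': 255.52100432827038, 'cy': 194.16106475024927, 'eye': array([ 0.19711218, -0.3882639 ,  1.12126399]), 'attitude': array([-2.50299672,  0.86528006, -0.22579355])}
top {'fx': 408.29014961438213, 'fy': 408.29014961438213, 'cx': 252.39239249108067, 'cy': 186.91685371061385, 'eye': array([0.4416303 , 0.05247308, 1.46463059]), 'attitude': array([-2.20617358,  2.15376624, -0.08246784])}
wrist {'fx': 340.1196853504226, 'fy': 340.1196853504226, 'cx': 259.9362765930171, 'cy': 185.08839330188948, 'eye': array([0.09289111, 0.59927232, 0.38297713]), 'attitude': array([2.32066941, 1.73797737, 0.24928225])}
```

View pics/side0.png

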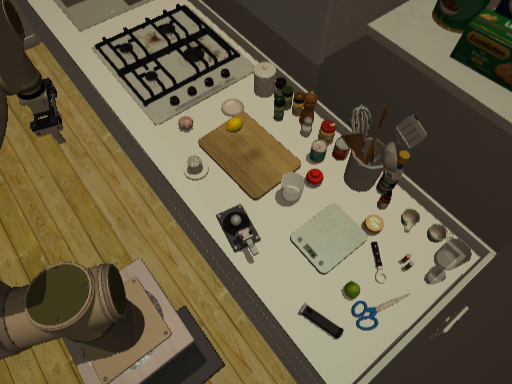

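View pics/top0.png

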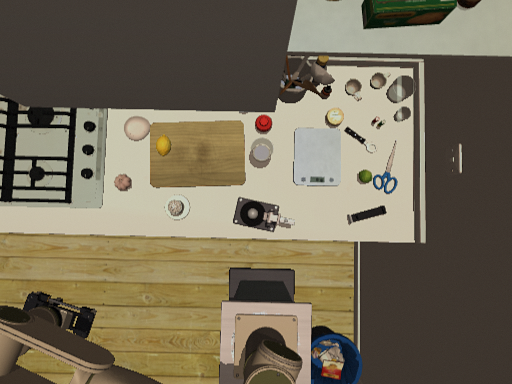

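View pics/wrist0.png

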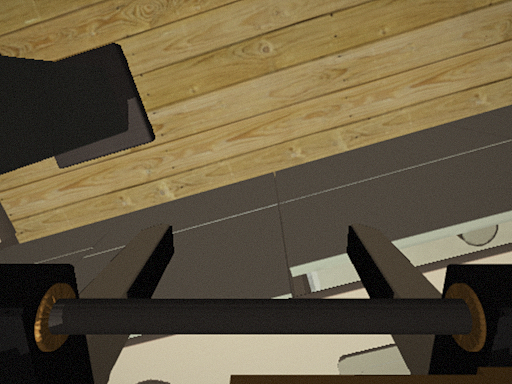

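```bash
cat > h.py <<'E'
from plant import robot
import cv2,numpy as np
from scipy.spatial.transform import Rotation as R
def ray(c,u,v):
    r=R.from_rotvec(c['attitude']).as_matrix()@np.array([(u-c['cx'])/c['fx'],(v-c['cy'])/c['fy'],1.0]); return np.array(c['eye']),r
def onplane(c,u,v,z):
    e,r=ray(c,u,v); return e+r*(z-e[2])/r[2]
def proj(c,P):
    p=R.from_rotvec(c['attitude']).as_matrix().T@(np.array(P)-c['eye']); return p[0]/p[2]*c['fx']+c['cx'],p[1]/p[2]*c['fy']+c['cy']
def cloud(c,d):
    h,w=d.shape; v,u=np.mgrid[:h,:w]
    p=np.stack([(u-c['cx'])/c['fx']*d,(v-c['cy'])/c['fy']*d,d],-1)
    return p@R.from_rotvec(c['attitude']).as_matrix().T+np.array(c['eye'])
def shot(name,fn):
    c=robot.get_calibration(name); p,d=robot.read_camera(name); cv2.imwrite(f"pics/{fn}.png",p); np.savez(f"{fn}.npz",p=p,d=d,**{k:c[k] for k in c}); return c,p,d
def load(fn):
    z=np.load(fn+".npz"); return {k:z[k] for k in z.files if k not in 'pd'},z['p'],z['d']
E
python3 - <<'E'
from h import *
s=robot.read_state(); print(R.from_rotvec(s['orientation']).as_matrix().round(3))
cw=robot.get_calibration("wrist"); Tw=R.from_rotvec(s['orientation']).as_matrix()
print("cam in tool", Tw.T@(cw['eye']-s['tool_pos']), (Tw.T@R.from_rotvec(cw['attitude']).as_matrix()).round(3))
ct=robot.get_calibration("top"); p=cv2.imread("pics/top0.png"); d=np.load("top0.npy"); C=cloud(ct,d)
for n,u,v in [("ball",253,212),("handle",367,215),("reamer",177,208),("glass",261,150),("lime",366,176),("garlic",123,182),("table",210,215)]: print(n,C[v,u].round(3),onplane(ct,u,v,0.03).round(3))
a=cv2.resize(p[180:250,140:400],None,fx=3,fy=3,interpolation=cv2.INTER_CUBIC); cv2.imwrite("pics/topz.png",a)
q=cv2.imread("pics/side0.png"); a=cv2.resize(q[140:350,160:400],None,fx=3,fy=2.8,interpolation=cv2.INTER_CUBIC);cv2.imwrite("pics/sidez.png",a)
E
```

```text
[[-0.96   0.281 -0.   ]
 [ 0.281  0.96  -0.001]
 [ 0.    -0.001 -1.   ]]
cam in tool [ 0.07920657  0.00146726 -0.1652608 ] [[-0.001 -0.959 -0.284]
 [ 1.    -0.    -0.001]
 [ 0.001 -0.284  0.959]]
ball [0.466 0.053 0.059] [0.466 0.053 0.03 ]
handle [ 0.465 -0.347  0.027] [ 0.465 -0.346  0.03 ]
reamer [0.473 0.313 0.07 ] [0.474 0.321 0.03 ]
glass [0.69  0.03  0.008] [0.686 0.03  0.03 ]
lime [ 0.601 -0.338  0.046] [ 0.602 -0.342  0.03 ]
garlic [0.559 0.51  0.045] [0.561 0.515 0.03 ]
table [0.452 0.207 0.006] [0.452 0.204 0.03 ]
```

View pics/topz.png

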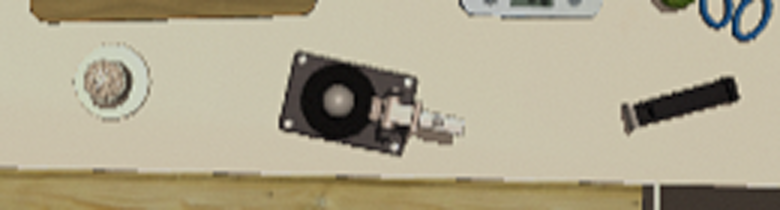

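View pics/sidez.png

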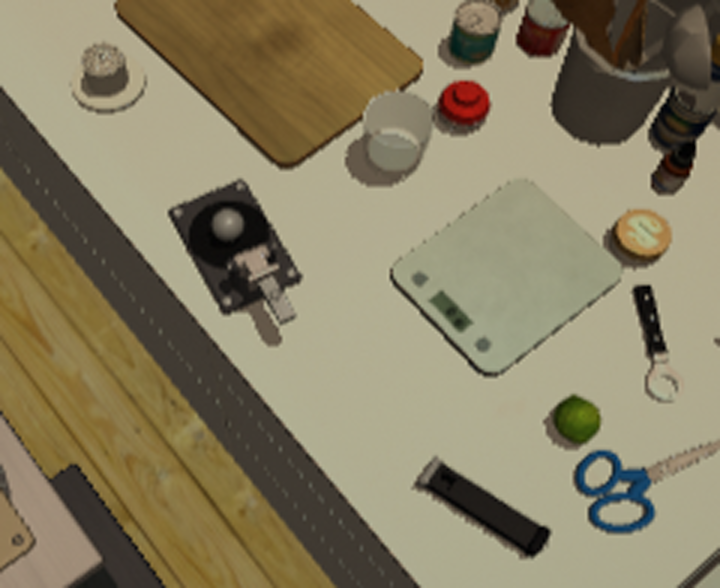

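```bash
cat >> h.py <<'E'
def to(x,y,z,yaw=None):
    "units from present pose to TCP target; yaw in deg of tool x"
    s=robot.read_state(); M=R.from_rotvec(s['orientation']).as_matrix()
    cy=np.degrees(np.arctan2(M[1,0],M[0,0]))
    d=M.T@(np.array([x,y,z])-s['tool_pos']); 
    t=0 if yaw is None else ((cy-yaw+180)%360-180)/180
    print("t",round(s['t'],2),"pos",s['tool_pos'].round(4),"yaw",round(cy,2),"q6",round(s['q'][5],2),"F",s['force'].round(1),"open",round(s['opening'],4),"tilt",M[2].round(4))
    print("tx,ty,tz",(d/0.3).round(4),"turn",round(t,4),"mm",(d*1000).round(1))
E
python3 - <<'E'
from h import *
to(0.33,0.44,0.22,120); to(0.46,0.29,0.22,120)
E
```

```text
t 0.15 pos [0.1684 0.5754 0.2178] yaw 163.68 q6 -0.09 F [-0.2 -0.5  0.8] open 0.093 tilt [ 1.0e-04 -1.4e-03 -1.0e+00]
tx,ty,tz [-0.6437 -0.2819 -0.0069] turn 0.2427 mm [-193.1  -84.6   -2.1]
t 0.15 pos [0.1684 0.5754 0.2178] yaw 163.68 q6 -0.09 F [-0.2 -0.5  0.8] open 0.093 tilt [ 1.0e-04 -1.4e-03 -1.0e+00]
tx,ty,tz [-1.2001 -0.64   -0.0064] turn 0.2427 mm [-360.  -192.    -1.9]
```

drive_tool:
  steps:
    - {"tx":-0.95,"ty":-0.45,"turn":0.24,"jaw":1}
    - {"tx":-0.95,"ty":-0.45,"turn":0.24,"jaw":1}
    - {"tx":-0.95,"ty":-0.45,"turn":0.24,"jaw":1}
    - {"tx":-0.95,"ty":-0.45,"turn":0.24,"jaw":1}
    - {"tx":-0.95,"ty":-0.45,"turn":0.24,"jaw":1}
    - {"tx":-0.95,"ty":-0.45,"turn":0.24,"jaw":1}
    - {"tx":-0.95,"ty":-0.45,"turn":0.24,"jaw":1}
    - {"tx":-0.95,"ty":-0.45,"turn":0.24,"jaw":1}
    - {"tx":-0.95,"ty":-0.45,"turn":0.24,"jaw":1}

```text
schema error: expected keys jaw, tx, ty, tz, turn
```

Run:
```python
from h import *
to(0.475,0.275,0.22,120)
shot("wrist","w1")
to(0.475,0.275,0.22,120)
```

```text
t 0.15 pos [0.1684 0.5754 0.2178] yaw 163.68 q6 -0.09 F [-0.2 -0.5  0.8] open 0.093 tilt [ 1.0e-04 -1.4e-03 -1.0e+00]
tx,ty,tz [-1.2621 -0.674  -0.0064] turn 0.2427 mm [-378.6 -202.2   -1.9]
t 0.2 pos [0.1684 0.5755 0.218 ] yaw 163.68 q6 -0.09 F [-1.2  0.1  0.7] open 0.0929 tilt [ 1.0e-04 -1.2e-03 -1.0e+00]
tx,ty,tz [-1.2622 -0.6741 -0.0061] turn 0.2427 mm [-378.7 -202.2   -1.8]
```

View pics/w1.png

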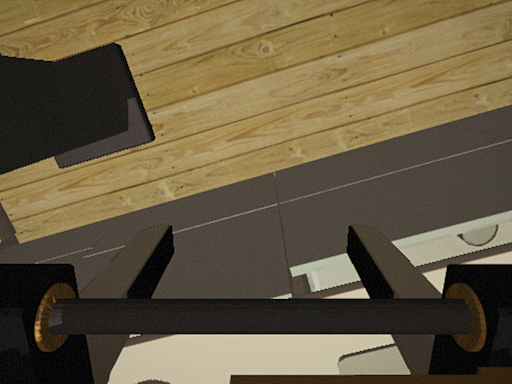

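The call was refused because every row needs all the keys, so the view is unchanged.

drive_tool:
  steps:
    - {"tx":-0.95,"ty":-0.45,"tz":0,"turn":0.24,"jaw":1}
    - {"tx":-0.95,"ty":-0.45,"tz":0,"turn":0.24,"jaw":1}
    - {"tx":-0.95,"ty":-0.45,"tz":0,"turn":0.24,"jaw":1}
    - {"tx":-0.95,"ty":-0.45,"tz":0,"turn":0.24,"jaw":1}
    - {"tx":-0.95,"ty":-0.45,"tz":0,"turn":0.24,"jaw":1}
    - {"tx":-0.95,"ty":-0.45,"tz":0,"turn":0.24,"jaw":1}
    - {"tx":-0.95,"ty":-0.45,"tz":0,"turn":0.24,"jaw":1}
    - {"tx":-0.95,"ty":-0.45,"tz":0,"turn":0.24,"jaw":1}

```text
t: 1.0
tool_pos: [0.4056, 0.3646, 0.2184]
orientation: [1.564, 2.725, -0.001]
force: [-1.2, 0.4, 0.6]
opening: 0.093
```

Run:
```python
from h import *
to(0.475,0.275,0.22,120)
```

```text
t 1.0 pos [0.4056 0.3646 0.2184] yaw 120.29 q6 0.11 F [-1.2  0.4  0.6] open 0.093 tilt [-3.e-04 -3.e-04 -1.e+00]
tx,ty,tz [-0.3744  0.0491 -0.0051] turn 0.0016 mm [-112.3   14.7   -1.5]
```

drive_tool:
  steps:
    - {"tx":-0.37,"ty":0.05,"tz":0,"turn":0,"jaw":1}
    - {"tx":-0.37,"ty":0.05,"tz":0,"turn":0,"jaw":1}
    - {"tx":-0.37,"ty":0.05,"tz":0,"turn":0,"jaw":1}
    - {"tx":-0.37,"ty":0.05,"tz":0,"turn":0,"jaw":1}

```text
t: 1.4
tool_pos: [0.4735, 0.278, 0.2184]
orientation: [-1.561, -2.725, 0.0]
force: [-0.1, 0.3, -0.2]
opening: 0.0933
```

Run:
```python
from h import *
shot("wrist","w1b")
to(0.48,-0.02,0.22,78)
```

```text
t 1.45 pos [0.4727 0.2791 0.2185] yaw 120.46 q6 -0.09 F [-0.5 -0.4  0.3] open 0.0926 tilt [ 1.e-03 -4.e-04 -1.e+00]
tx,ty,tz [-0.8716 -0.4845 -0.0058] turn 0.2359 mm [-261.5 -145.3   -1.7]
```

View pics/w1b.png

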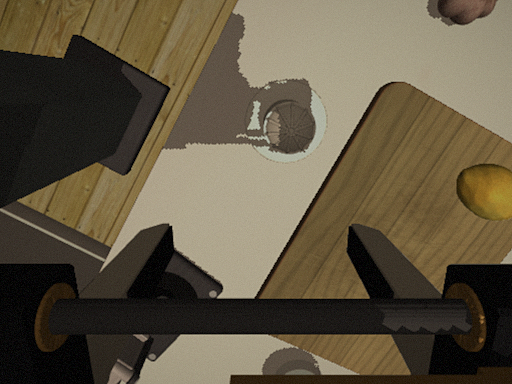

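drive_tool:
  steps:
    - {"tx":-0.8,"ty":-0.45,"tz":0,"turn":0.236,"jaw":1}
    - {"tx":-0.8,"ty":-0.45,"tz":0,"turn":0.236,"jaw":1}
    - {"tx":-0.8,"ty":-0.45,"tz":0,"turn":0.236,"jaw":1}
    - {"tx":-0.8,"ty":-0.45,"tz":0,"turn":0.236,"jaw":1}
    - {"tx":-0.8,"ty":-0.45,"tz":0,"turn":0.236,"jaw":1}
    - {"tx":-0.8,"ty":-0.45,"tz":0,"turn":0.236,"jaw":1}
    - {"tx":-0.8,"ty":-0.45,"tz":0,"turn":0.236,"jaw":1}
    - {"tx":-0.8,"ty":-0.45,"tz":0,"turn":0.236,"jaw":1}

```text
t: 2.25
tool_pos: [0.4787, 0.0046, 0.2187]
orientation: [-2.44, -1.978, -0.001]
force: [0.7, -0.1, -0.1]
opening: 0.0929
```

Run:
```python
from h import *
shot("wrist","w2")
to(0.46,-0.35,0.22,106)
```

```text
t 2.3 pos [0.4787 0.0049 0.2186] yaw 78.12 q6 0.11 F [ 0.6  0.2 -0.5] open 0.0933 tilt [ 9.e-04 -3.e-04 -1.e+00]
tx,ty,tz [-1.1705  0.1827 -0.0057] turn -0.1549 mm [-351.2   54.8   -1.7]
```

View pics/w2.png

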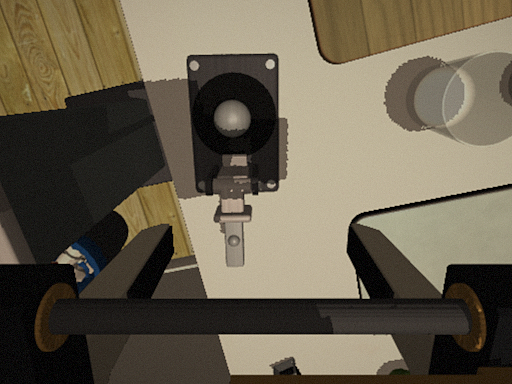

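Run:
```python
from h import *
c,p,d=load("w2"); C=cloud(c,d)
def show(u,v): print((u,v),C[v,u].round(4))
for uv in [(232,117),(190,70),(234,255),(234,226),(234,160),(300,250),(220,80)]: show(*uv)
# ball: sphere fit from depth
m=np.zeros(d.shape,bool); v,u=np.mgrid[:384,:512]; m=((u-232)**2+(v-117)**2<15**2)
P=C[m]
from scipy.optimize import least_squares
r=least_squares(lambda x:np.linalg.norm(P-x,axis=1)-.0185,P.mean(0)-[0,0,.015],loss='soft_l1',f_scale=.001); print("ball",r.x.round(4),np.abs(r.fun).mean())
# contour of ball in image
g=cv2.cvtColor(p,cv2.COLOR_BGR2GRAY)
bm=((g>70)&((u-232)**2+(v-117)**2<26**2)).astype(np.uint8); k,_=cv2.findContours(bm,0,2); k=max(k,key=cv2.contourArea); (x,y),rr=cv2.minEnclosingCircle(k); print("ballpx",x,y,rr, onplane(c,x,y,.04).round(4))
# stub: cloud points z in .06-.085 beyond collar
S=(C[...,2]>.065)&(C[...,2]<.09)&(v>222)&(v<275)&(u>215)&(u<255)
sm=S.astype(np.uint8); k,_=cv2.findContours(sm,0,2); k=max(k,key=cv2.contourArea); print("stubrect px",cv2.minAreaRect(k),S.sum())
a=cv2.resize(p[40:290,170:300],None,fx=4,fy=2.4*1,interpolation=cv2.INTER_CUBIC)
a=cv2.resize(p[190:280,180:300],None,fx=6,fy=6,interpolation=cv2.INTER_CUBIC);cv2.imwrite("pics/w2z.png",a)
a=cv2.resize(p[45:200,175:290],None,fx=3.8,fy=3.8,interpolation=cv2.INTER_CUBIC);cv2.imwrite("pics/w2y.png",a)
```

```text
(232, 117) [0.4635 0.06   0.0582]
(190, 70) [0.4276 0.1124 0.0129]
(234, 255) [ 0.4359 -0.0718  0.0767]
(234, 226) [ 0.4433 -0.0407  0.0778]
(234, 160) [0.4528 0.0142 0.0324]
(300, 250) [ 5.032e-01 -1.208e-01  1.000e-04]
(220, 80) [0.4557 0.0963 0.0143]
ball [0.4606 0.0571 0.0392] 0.0009675524147713032
ballpx 232.3058624267578 117.28555297851562 17.615097045898438 [0.462  0.0583 0.04  ]
stubrect px ((233.74813842773438, 244.46258544921875), (43.8452262878418, 18.626731872558594), 87.1375961303711) 814
```

View pics/w2z.png

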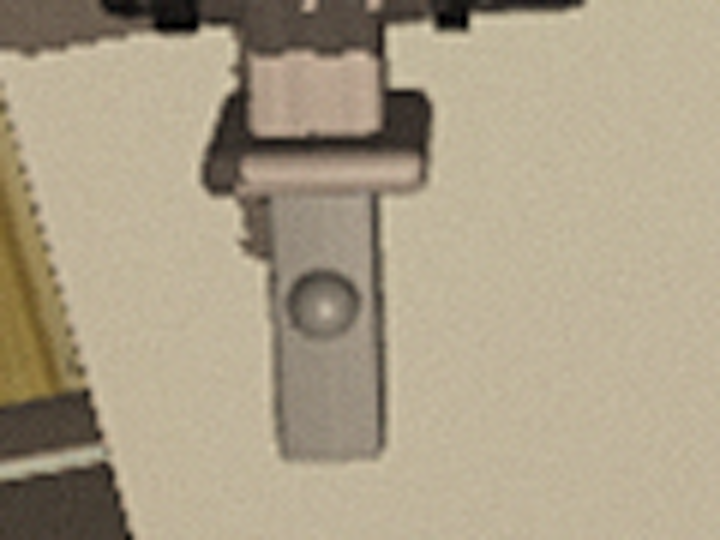

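View pics/w2y.png

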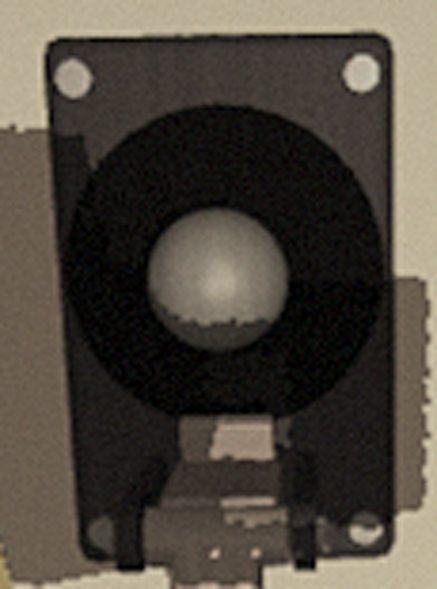

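Run:
```python
from h import *
c,p,d=load("w2")
Z=lambda x,y:(x/6+180-.42,y/6+190-.42); Y=lambda x,y:(x/3.8+175-.37,y/3.8+45-.37)
sc=[onplane(c,*Y(*a),.0145) for a in [(73,78),(361,72),(366,530),(103,532)]]
print(np.round(sc,4)); print("mean",np.mean(sc,0).round(4))
x1=(sc[2]-sc[1]); x2=sc[3]-sc[0]
for a in (x1,x2): print("dir",np.degrees(np.arctan2(a[1],a[0])),np.linalg.norm(a))
w=sc[1]-sc[0];print("w",np.linalg.norm(w),np.degrees(np.arctan2(w[1],w[0]))-180)
e1=onplane(c,*Z(283,456),.078);e2=onplane(c,*Z(384,455),.078)
b1=onplane(c,*Z(271,196),.078);b2=onplane(c,*Z(379,196),.078)
print("end",e1,e2,np.linalg.norm(e1-e2),"base",b1,b2,np.linalg.norm(b1-b2))
a=(e1+e2-b1-b2)/2;print("stub dir",np.degrees(np.arctan2(a[1],a[0])),np.linalg.norm(a))
print("mid end",(e1+e2)/2,"mid base",(b1+b2)/2); print("button",onplane(c,*Z(323,303),.081), onplane(c,*Z(323,303),.078))
bl=onplane(c,232.3,117.3,.04)
for b in [(b1+b2)/2-bl,(e1+e2)/2-bl]: print(np.degrees(np.arctan2(b[1],b[0])),np.linalg.norm(b[:2]))
```

```text
[[ 0.433   0.116   0.0145]
 [ 0.5094  0.1013  0.0145]
 [ 0.4851 -0.0251  0.0145]
 [ 0.4083 -0.0094  0.0145]]
mean [0.459  0.0457 0.0145]
dir -100.85751889445807 0.12870501217679725
dir -101.13281556892541 0.1277923278994224
w 0.07776164740326673 -190.85847967894026
end [ 0.42626509 -0.08116124  0.078     ] [ 0.44292064 -0.08450203  0.078     ] 0.016987290301962207 base [ 0.43542647 -0.03494116  0.078     ] [ 0.45249985 -0.03856381  0.078     ] 0.01745347025362444
stub dir -101.49449158331595 0.04702223359454219
mid end [ 0.43459287 -0.08283163  0.078     ] mid base [ 0.44396316 -0.03675248  0.078     ]
button [ 0.43985553 -0.05376702  0.081     ] [ 0.43930508 -0.0551237   0.078     ]
-100.71625104768715 0.09677035830113129
-100.97074500858514 0.14378967272654095
```

drive_tool:
  steps:
    - {"tx":-1,"ty":0.2,"tz":0,"turn":-0.155,"jaw":1}
    - {"tx":-1,"ty":0.2,"tz":0,"turn":-0.155,"jaw":1}
    - {"tx":-1,"ty":0.2,"tz":0,"turn":-0.155,"jaw":1}
    - {"tx":-1,"ty":0.2,"tz":0,"turn":-0.155,"jaw":1}
    - {"tx":-1,"ty":0.2,"tz":0,"turn":-0.155,"jaw":1}
    - {"tx":-1,"ty":0.2,"tz":0,"turn":-0.155,"jaw":1}
    - {"tx":-1,"ty":0.2,"tz":0,"turn":-0.155,"jaw":1}
    - {"tx":-1,"ty":0.2,"tz":0,"turn":-0.155,"jaw":1}

```text
t: 3.1
tool_pos: [0.4757, -0.304, 0.2181]
orientation: [-1.893, -2.506, 0.0]
force: [0.3, 0.4, -0.3]
opening: 0.0933
```

Run:
```python
from h import *
to(0.47,-0.38,0.2,106)
```

```text
t 3.1 pos [ 0.4757 -0.304   0.2181] yaw 105.86 q6 -0.94 F [ 0.3  0.4 -0.3] open 0.0933 tilt [ 3.e-04 -4.e-04 -1.e+00]
tx,ty,tz [-0.2385 -0.0875  0.0602] turn -0.0008 mm [-71.5 -26.2  18.1]
```

drive_tool:
  steps:
    - {"tx":-0.25,"ty":-0.09,"tz":0.06,"turn":0,"jaw":1}
    - {"tx":-0.25,"ty":-0.09,"tz":0.06,"turn":0,"jaw":1}
    - {"tx":-0.25,"ty":-0.09,"tz":0.06,"turn":0,"jaw":1}
    - {"tx":-0.25,"ty":-0.09,"tz":0.06,"turn":0,"jaw":1}

```text
t: 3.5
tool_pos: [0.4708, -0.3805, 0.2]
orientation: [-1.89, -2.508, -0.002]
force: [0.1, -0.7, -0.3]
opening: 0.0933
```

Run:
```python
from h import *
shot("wrist","w3")
```

```text
(no output)
```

View pics/w3.png

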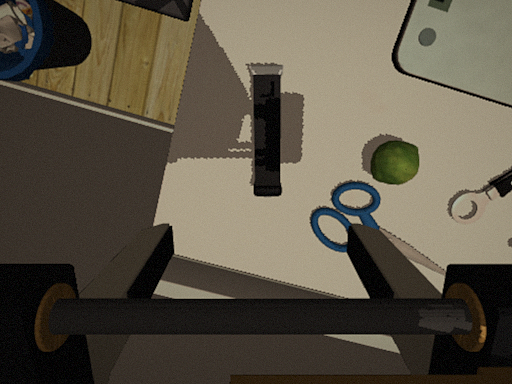

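Run:
```python
from h import *
c,p,d=load("w3"); C=cloud(c,d)
a=cv2.resize(p[55:205,225:310],None,fx=4,fy=4,interpolation=cv2.INTER_CUBIC);a=cv2.convertScaleAbs(a,alpha=2,beta=30);cv2.imwrite("pics/w3z.png",a)
v,u=np.mgrid[:384,:512]
m=((C[...,2]>.017)&(u>240)&(u<295)&(v>55)&(v<205)).astype(np.uint8)
k,_=cv2.findContours(m,0,2);k=max(k,key=cv2.contourArea);print(cv2.minAreaRect(k))
for uv in [(267,170),(267,190),(265,110),(265,70)]: print(uv,C[uv[1],uv[0]].round(4))
```

```text
((266.0, 131.0), (132.0, 34.0), 90.0)
(267, 170) [ 0.4793 -0.3819  0.0265]
(267, 190) [ 0.4851 -0.4016  0.0294]
(265, 110) [ 0.4606 -0.3247  0.0251]
(265, 70) [ 0.4503 -0.2891  0.0274]
```

View pics/w3z.png

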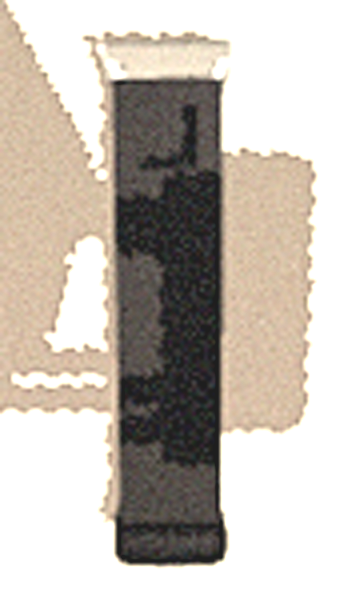

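Run:
```python
from h import *
c,p,d=load("w3")
Z=lambda x,y:(x/4+225-.4,y/4+55-.4)
m=onplane(c,*Z(165,43),.030);e=onplane(c,*Z(171,545),.0295)
b1=onplane(c,*Z(166.5,80),.026);b2=onplane(c,*Z(170.5,515),.026)
for a,b in((m,e),(b1,b2)): 
    t=a-b; print(a.round(4),b.round(4),np.degrees(np.arctan2(t[1],t[0])),np.linalg.norm(t))
w=onplane(c,*Z(113,80),.026)-onplane(c,*Z(220,80),.026);print(np.linalg.norm(w),np.linalg.norm(onplane(c,*Z(120,515),.026)-onplane(c,*Z(221,515),.026)))
```

```text
[ 0.4499 -0.2851  0.03  ] [ 0.4857 -0.4024  0.0295] 106.9613499781856 0.12267860568600444
[ 0.4525 -0.2927  0.026 ] [ 0.4836 -0.3956  0.026 ] 106.80399700210685 0.10751324979134401
0.025401067495555228 0.02623408883685412
```

Run:
```python
from h import *
to(0.476,-0.3704,0.005,106.9)
```

```text
t 3.55 pos [ 0.4709 -0.3803  0.2006] yaw 106.03 q6 -1.04 F [0.6 0.4 0. ] open 0.0931 tilt [ 1.1e-03  3.0e-04 -1.0e+00]
tx,ty,tz [0.0264 0.0251 0.6519] turn -0.0048 mm [  7.9   7.5 195.6]
```

drive_tool:
  steps:
    - {"tx":0.026,"ty":0.025,"tz":0.4,"turn":-0.005,"jaw":0.65}
    - {"tx":0.026,"ty":0.025,"tz":0.4,"turn":-0.005,"jaw":0.65}
    - {"tx":0.026,"ty":0.025,"tz":0.4,"turn":-0.005,"jaw":0.65}
    - {"tx":0.026,"ty":0.025,"tz":0.4,"turn":-0.005,"jaw":0.65}
    - {"tx":0.026,"ty":0.025,"tz":0.6,"turn":-0.005,"jaw":0.65}
    - {"tx":0.026,"ty":0.025,"tz":0.64,"turn":-0.005,"jaw":0.65}
    - {"tx":0.026,"ty":0.025,"tz":0.64,"turn":-0.005,"jaw":0.65}
    - {"tx":0.026,"ty":0.025,"tz":0.64,"turn":-0.005,"jaw":0.65}

```text
t: 4.35
tool_pos: [0.4763, -0.3733, 0.0111]
orientation: [1.87, 2.521, -0.0]
force: [0.1, -0.9, 0.1]
opening: 0.0602
```

Run:
```python
from h import *
shot("wrist","w4");to(0.476,-0.3704,0.005,106.9)
```

```text
t 4.4 pos [ 0.4768 -0.374   0.0119] yaw 106.85 q6 -1.04 F [-0.2 -0.8  0. ] open 0.0602 tilt [-0.0037  0.0022 -1.    ]
tx,ty,tz [0.0125 0.0009 0.023 ] turn -0.0003 mm [3.7 0.3 6.9]
```

View pics/w4.png

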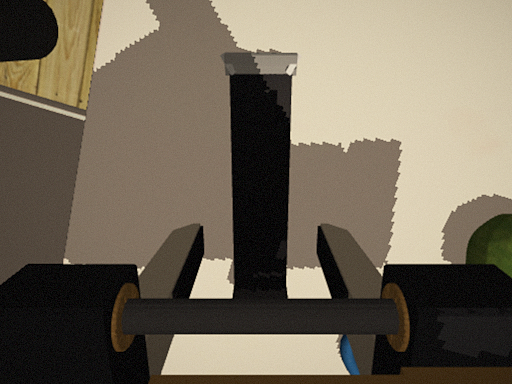

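drive_tool:
  steps:
    - {"tx":0.01,"ty":0,"tz":0.022,"turn":0,"jaw":0.65}
    - {"tx":0.01,"ty":0,"tz":0.022,"turn":0,"jaw":0.65}
    - {"tx":0.01,"ty":0,"tz":0.022,"turn":0,"jaw":0}
    - {"tx":0.01,"ty":0,"tz":0.022,"turn":0,"jaw":0}
    - {"tx":0.01,"ty":0,"tz":0.022,"turn":0,"jaw":0}
    - {"tx":0.01,"ty":0,"tz":0.022,"turn":0,"jaw":0}
    - {"tx":0.01,"ty":0,"tz":0.022,"turn":0,"jaw":0}
  force: 40

```text
t: 5.1
tool_pos: [0.474, -0.3702, 0.0021]
orientation: [1.873, 2.522, 0.0]
force: [0.1, 0.5, -0.4]
opening: 0.0261
```

Run:
```python
from h import *
shot("wrist","w5");to(0.476,-0.3704,0.105,106.9)
```

```text
t 5.15 pos [ 0.4739 -0.3702  0.0021] yaw 106.8 q6 -1.04 F [ 0.1 -0.  -0.4] open 0.0259 tilt [-1.e-04  1.e-04 -1.e+00]
tx,ty,tz [-0.0026  0.0064 -0.3432] turn -0.0006 mm [  -0.8    1.9 -102.9]
```

View pics/w5.png

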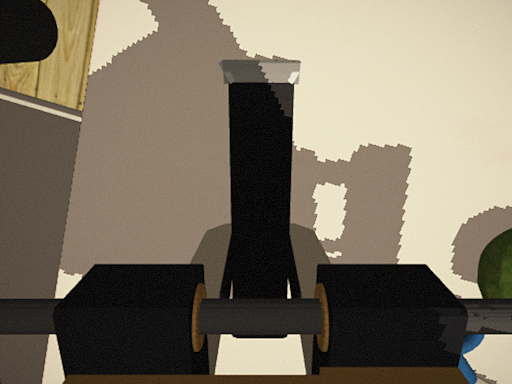

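Run:
```python
from h import *
c,p,d=load("w5"); s=robot.read_state(); M=R.from_rotvec(s['orientation']).as_matrix()
for uv,z in [((260,61),.030),((220,61),.03),((300,61),.03),((262,82),.0265),((231,82),.0265),((294,82),.0265),((232,220),.0262),((291,220),.0262)]:
    print(uv,(M.T@(onplane(c,*uv,z)-s['tool_pos'])*1000).round(1))
```

```text
(260, 61) [ 88.8   0.8 -28. ]
(220, 61) [ 88.8 -14.4 -28. ]
(300, 61) [ 88.8  16.  -28. ]
(262, 82) [ 81.2   1.6 -24.5]
(231, 82) [ 81.2 -10.7 -24.5]
(294, 82) [ 81.2  14.3 -24.5]
(232, 220) [ 22.2 -11.7 -24.1]
(291, 220) [ 22.2  14.6 -24.1]
```

Run:
```python
from h import *
to(0.4123,-0.1873,0.10,79)
```

```text
t 5.15 pos [ 0.4739 -0.3702  0.0021] yaw 106.8 q6 -1.04 F [ 0.1 -0.  -0.4] open 0.0259 tilt [-1.e-04  1.e-04 -1.e+00]
tx,ty,tz [ 0.6431 -0.0204 -0.3265] turn 0.1544 mm [192.9  -6.1 -98. ]
```

drive_tool:
  steps:
    - {"tx":0,"ty":0,"tz":-0.15,"turn":0,"jaw":0}
    - {"tx":0,"ty":0,"tz":-0.3,"turn":0,"jaw":0}
    - {"tx":0,"ty":0,"tz":-0.3,"turn":0,"jaw":0}
    - {"tx":0.15,"ty":-0.02,"tz":-0.32,"turn":0.04,"jaw":0}
    - {"tx":0.3,"ty":-0.02,"tz":-0.32,"turn":0.08,"jaw":0}
    - {"tx":0.45,"ty":-0.02,"tz":-0.32,"turn":0.12,"jaw":0}
    - {"tx":0.6,"ty":-0.02,"tz":-0.32,"turn":0.155,"jaw":0}
    - {"tx":0.6,"ty":-0.02,"tz":-0.32,"turn":0.155,"jaw":0}
    - {"tx":0.6,"ty":-0.02,"tz":-0.32,"turn":0.155,"jaw":0}
    - {"tx":0.6,"ty":-0.02,"tz":-0.32,"turn":0.155,"jaw":0}
  force: 40

```text
t: 6.15
tool_pos: [0.4166, -0.2004, 0.0983]
orientation: [2.424, 1.997, 0.0]
force: [0.3, -0.1, -0.5]
opening: 0.0262
```

Run:
```python
from h import *
shot("wrist","w6");to(0.4123,-0.1873,0.058,79)
```

```text
t 6.2 pos [ 0.4166 -0.2006  0.0982] yaw 78.92 q6 -0.37 F [ 0.4 -0.7 -0.8] open 0.0262 tilt [-5.e-04  7.e-04 -1.e+00]
tx,ty,tz [ 0.0409 -0.0228  0.1341] turn -0.0005 mm [12.3 -6.8 40.2]
```

View pics/w6.png

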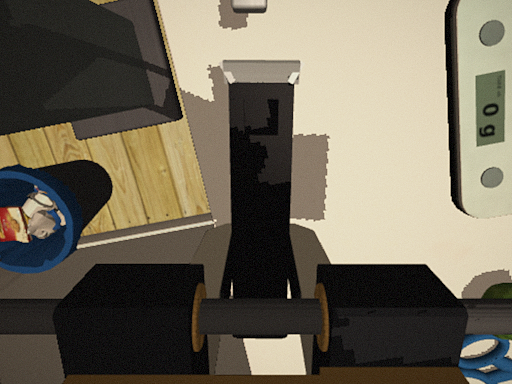

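drive_tool:
  steps:
    - {"tx":0.02,"ty":-0.022,"tz":0.1,"turn":0,"jaw":0}
    - {"tx":0.02,"ty":-0.022,"tz":0.134,"turn":0,"jaw":0}
    - {"tx":0.03,"ty":-0.022,"tz":0.134,"turn":0,"jaw":0}
    - {"tx":0.03,"ty":-0.022,"tz":0.134,"turn":0,"jaw":0}

```text
t: 6.6
tool_pos: [0.4116, -0.1898, 0.0581]
orientation: [-2.426, -1.996, 0.0]
force: [0.3, -0.3, -1.6]
opening: 0.026
```

Run:
```python
from h import *
shot("wrist","w7");to(0.4123,-0.1873,0.058,79)
c,p,d=shot("side","s7");cv2.imwrite("pics/s7z.png",cv2.resize(p[190:300,200:300],None,fx=6,fy=5,interpolation=cv2.INTER_CUBIC))
```

```text
t 6.65 pos [ 0.4121 -0.1901  0.0587] yaw 78.9 q6 -0.35 F [ 0.7  0.3 -1. ] open 0.026 tilt [-3.e-04  8.e-04 -1.e+00]
tx,ty,tz [ 0.0093 -0.0011  0.0022] turn -0.0006 mm [ 2.8 -0.3  0.7]
```

View pics/w7.png

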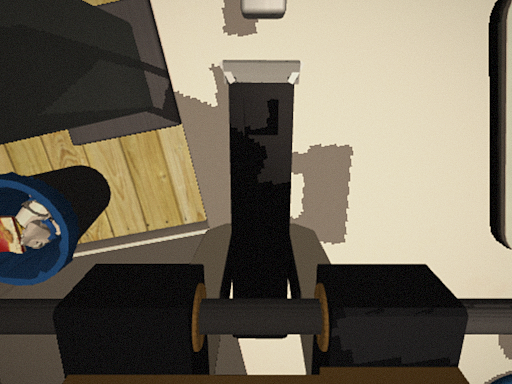

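View pics/s7z.png

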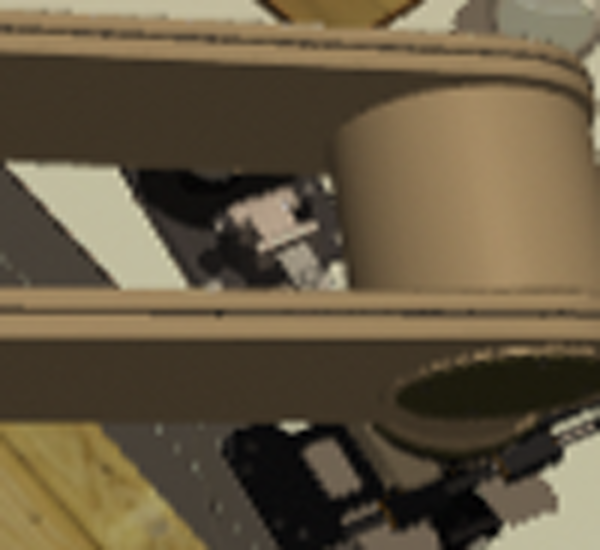

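drive_tool:
  steps:
    - {"tx":0.02,"ty":0.003,"tz":0.002,"turn":0,"jaw":0}
    - {"tx":0.045,"ty":0.003,"tz":0.002,"turn":0,"jaw":0}
    - {"tx":0.045,"ty":0.003,"tz":0.002,"turn":0,"jaw":0}
    - {"tx":0.045,"ty":0.003,"tz":0.002,"turn":0,"jaw":0}

```text
t: 7.1
tool_pos: [0.4151, -0.1761, 0.0574]
orientation: [2.425, 1.997, 0.0]
force: [-0.1, 0.8, -1.9]
opening: 0.0264
```

Run:
```python
from h import *
c,p,d=shot("wrist","w8");to(0.4123,-0.1873,0.058,79)
cv2.imwrite("pics/w8z.png",cv2.resize(p[0:130,190:330],None,fx=5,fy=4.5,interpolation=cv2.INTER_CUBIC))
```

```text
t 7.15 pos [ 0.415  -0.1763  0.0574] yaw 78.94 q6 -0.32 F [-1.1 -0.5 -1.3] open 0.0263 tilt [-2.e-04  3.e-04 -1.e+00]
tx,ty,tz [-0.0378 -0.0018 -0.002 ] turn -0.0003 mm [-11.3  -0.5  -0.6]
```

View pics/w8z.png

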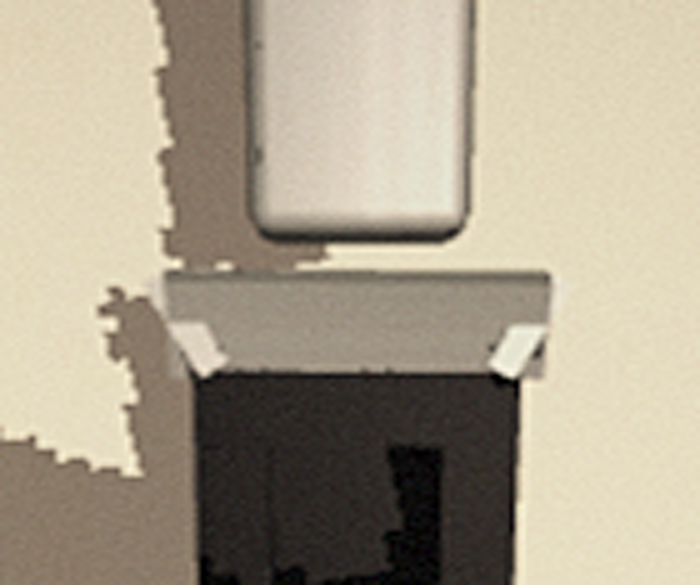

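drive_tool:
  steps:
    - {"tx":0.02,"ty":0,"tz":0,"turn":0,"jaw":0}
    - {"tx":0.04,"ty":0,"tz":0,"turn":0,"jaw":0}
    - {"tx":0.06,"ty":0,"tz":0,"turn":0,"jaw":0}
    - {"tx":0.075,"ty":0,"tz":0,"turn":0,"jaw":0}
    - {"tx":0.075,"ty":0,"tz":0,"turn":0,"jaw":0}
    - {"tx":0.075,"ty":0,"tz":0,"turn":0,"jaw":0}
  force: 50

```text
t: 7.75
tool_pos: [0.4193, -0.1542, 0.0573]
orientation: [2.425, 1.997, -0.0]
force: [0.5, 0.2, -1.9]
opening: 0.026
```

Run:
```python
from h import *
c,p,d=shot("wrist","w9");to(0.4123,-0.1873,0.058,79)
cv2.imwrite("pics/w9z.png",cv2.resize(p[0:130,190:330],None,fx=5,fy=4.5,interpolation=cv2.INTER_CUBIC))
```

```text
t 7.8 pos [ 0.4192 -0.1543  0.0573] yaw 78.92 q6 -0.27 F [ 0.5  0.5 -1. ] open 0.0258 tilt [-1.e-04  0.e+00 -1.e+00]
tx,ty,tz [-0.1123 -0.0016 -0.0025] turn -0.0004 mm [-33.7  -0.5  -0.7]
```

View pics/w9z.png

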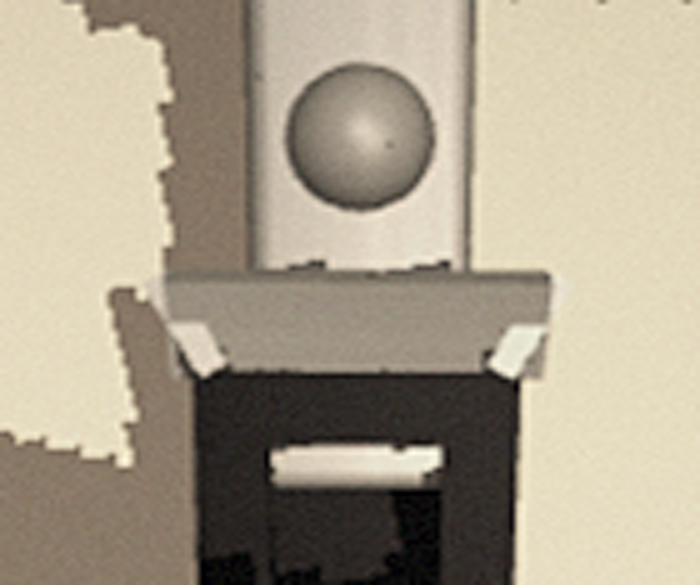

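drive_tool:
  steps:
    - {"tx":0.02,"ty":0,"tz":0,"turn":0,"jaw":0}
    - {"tx":0.04,"ty":0,"tz":0,"turn":0,"jaw":0}
    - {"tx":0.06,"ty":0,"tz":0,"turn":0,"jaw":0}
    - {"tx":0.08,"ty":0,"tz":0,"turn":0,"jaw":0}
    - {"tx":0.095,"ty":0,"tz":0,"turn":0,"jaw":0}
    - {"tx":0.095,"ty":0,"tz":0,"turn":0,"jaw":0}
    - {"tx":0.095,"ty":0,"tz":0,"turn":0,"jaw":0}
  force: 50

```text
t: 8.5
tool_pos: [0.4249, -0.1241, 0.0569]
orientation: [-2.423, -1.995, -0.004]
force: [2.4, 10.3, 0.4]
opening: 0.0258
```

Run:
```python
from h import *
c,p,d=shot("wrist","w10");to(0.4123,-0.1873,0.058,79)
cv2.imwrite("pics/w10z.png",cv2.resize(p[0:130,190:330],None,fx=5,fy=4.5,interpolation=cv2.INTER_CUBIC))
```

```text
t 8.55 pos [ 0.4248 -0.1241  0.0569] yaw 78.93 q6 -0.21 F [ 2.7 10.4 -0.3] open 0.0257 tilt [ 3.7e-03 -6.0e-04 -1.0e+00]
tx,ty,tz [-0.2149 -0.0006 -0.0046] turn -0.0004 mm [-64.5  -0.2  -1.4]
```

View pics/w10z.png

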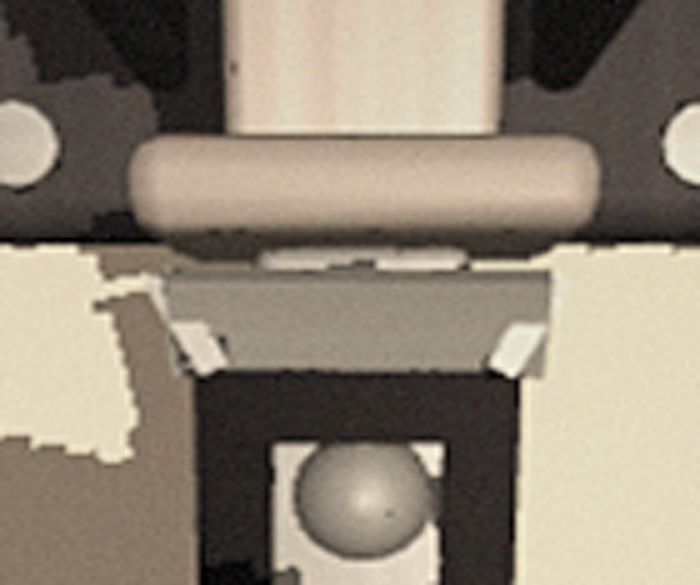

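drive_tool:
  steps:
    - {"tx":0.008,"ty":0,"tz":0,"turn":0,"jaw":0}
    - {"tx":0.015,"ty":0,"tz":0,"turn":0,"jaw":0}
    - {"tx":0.018,"ty":0,"tz":0,"turn":0,"jaw":0}
    - {"tx":0.018,"ty":0,"tz":0,"turn":0,"jaw":0}
  force: 50

```text
t: 8.95
tool_pos: [0.4255, -0.1216, 0.0572]
orientation: [2.425, 1.996, -0.002]
force: [-1.2, -3.2, -1.5]
opening: 0.0261
```

Run:
```python
from h import *
c,p,d=shot("wrist","w11");to(0.4123,-0.1873,0.058,79)
cv2.imwrite("pics/w11z.png",cv2.resize(p[0:130,190:330],None,fx=5,fy=4.5,interpolation=cv2.INTER_CUBIC))
```

```text
t 9.0 pos [ 0.4255 -0.1216  0.0572] yaw 78.9 q6 -0.2 F [-1.4 -4.5 -2.1] open 0.0259 tilt [-9.e-04 -2.e-04 -1.e+00]
tx,ty,tz [-0.2235 -0.001  -0.0025] turn -0.0005 mm [-67.1  -0.3  -0.7]
```

View pics/w11z.png

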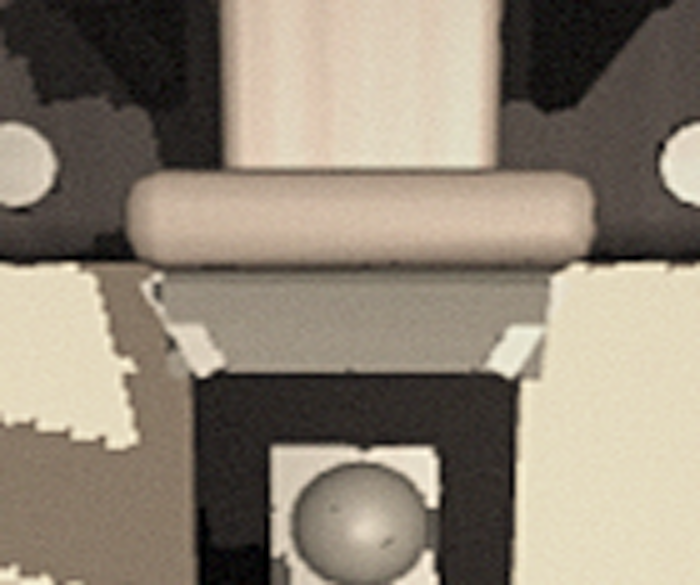

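drive_tool:
  steps:
    - {"tx":-0.006,"ty":0,"tz":0,"turn":0,"jaw":0}
    - {"tx":-0.006,"ty":0,"tz":0,"turn":0,"jaw":0}
    - {"tx":-0.006,"ty":0,"tz":-0.02,"turn":0,"jaw":0}
    - {"tx":-0.004,"ty":0,"tz":-0.04,"turn":0,"jaw":0}
    - {"tx":-0.001,"ty":0,"tz":-0.06,"turn":0,"jaw":0}
    - {"tx":0.002,"ty":0,"tz":-0.08,"turn":0,"jaw":0}
    - {"tx":0.012,"ty":0,"tz":-0.119,"turn":0,"jaw":0}
    - {"tx":0.026,"ty":0,"tz":-0.157,"turn":0,"jaw":0}
    - {"tx":0.026,"ty":0,"tz":-0.157,"turn":0,"jaw":0}
  force: 15

```text
t: 9.9
tool_pos: [0.4285, -0.1134, 0.1068]
orientation: [2.423, 1.995, 0.002]
force: [-0.8, 0.4, 1.1]
opening: 0.0265
```

Run:
```python
from h import *
c,p,d=shot("wrist","w12");to(0.4123,-0.1873,0.058,79)
```

```text
t 9.95 pos [ 0.4285 -0.1135  0.1062] yaw 78.94 q6 -0.18 F [-1.1  0.1  1.3] open 0.0264 tilt [-5.0e-04  3.1e-03 -1.0e+00]
tx,ty,tz [-0.2516 -0.0064  0.1607] turn -0.0003 mm [-75.5  -1.9  48.2]
```

View pics/w12.png

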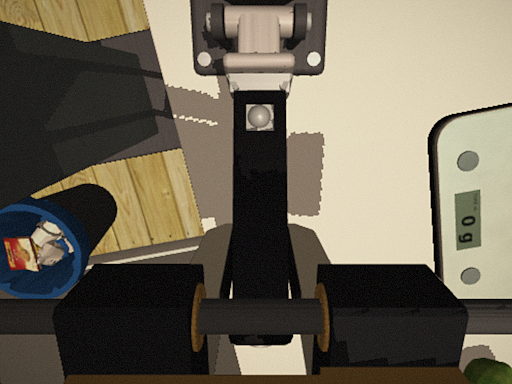

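drive_tool:
  steps:
    - {"tx":0.018,"ty":0,"tz":-0.036,"turn":0,"jaw":0}
    - {"tx":0.039,"ty":0,"tz":-0.071,"turn":0,"jaw":0}
    - {"tx":0.063,"ty":0,"tz":-0.103,"turn":0,"jaw":0}
    - {"tx":0.09,"ty":0,"tz":-0.132,"turn":0,"jaw":0}
    - {"tx":0.121,"ty":0,"tz":-0.159,"turn":0,"jaw":0}
    - {"tx":0.137,"ty":0,"tz":-0.171,"turn":0,"jaw":0}
    - {"tx":0.137,"ty":0,"tz":-0.171,"turn":0,"jaw":0}
    - {"tx":0.137,"ty":0,"tz":-0.171,"turn":0,"jaw":0}
    - {"tx":0.137,"ty":0,"tz":-0.171,"turn":0,"jaw":0}
  force: 15

```text
t: 10.85
tool_pos: [0.4355, -0.0728, 0.1559]
orientation: [2.426, 1.996, 0.002]
force: [0.8, 1.8, 0.5]
opening: 0.0266
```

Run:
```python
from h import *
c,p,d=shot("wrist","w13");to(0.4123,-0.1873,0.058,79)
C=cloud(c,d)
for uv in [(262,y) for y in range(90,330,20)]: print(uv,C[uv[1],uv[0]].round(4))
```

```text
t 10.9 pos [ 0.4355 -0.0729  0.1558] yaw 78.9 q6 -0.09 F [1.2 1.5 0.6] open 0.0268 tilt [ 7.e-04  7.e-04 -1.e+00]
tx,ty,tz [-0.3892 -0.0026  0.3258] turn -0.0006 mm [-116.8   -0.8   97.7]
(262, 90) [0.4519 0.0022 0.0765]
(262, 110) [ 0.4495 -0.0092  0.1038]
(262, 130) [ 0.4471 -0.0211  0.1065]
(262, 150) [ 0.4451 -0.0309  0.1211]
(262, 170) [ 0.4433 -0.04    0.1329]
(262, 190) [ 0.4416 -0.0484  0.1438]
(262, 210) [ 0.44  -0.056  0.154]
(262, 230) [ 0.4386 -0.0629  0.1638]
(262, 250) [ 0.4372 -0.0699  0.1714]
(262, 270) [ 0.4361 -0.0753  0.1807]
(262, 290) [ 0.4348 -0.0813  0.1875]
(262, 310) [ 0.4421 -0.0418  0.2557]
```

View pics/w13.png

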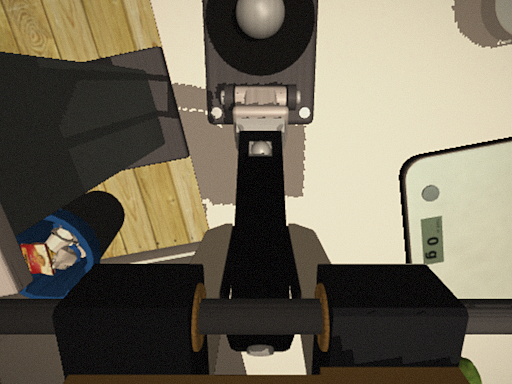

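Run:
```python
from h import *
c,p,d=load("w1b"); C=cloud(c,d)
v,u=np.mgrid[:384,:512]
near=((u-287)**2+(v-121)**2<60**2)
m=near&(C[...,2]>.006)&(C[...,2]<.015)
# flange circle fit on outer edge in image
mm=(near&(C[...,2]>.005)).astype(np.uint8)*255; mm=cv2.morphologyEx(mm,cv2.MORPH_OPEN,np.ones((3,3)))
k,_=cv2.findContours(mm,0,2);k=max(k,key=cv2.contourArea);e=cv2.fitEllipse(k);print("ell",e,cv2.contourArea(k))
cv2.imwrite("pics/w1m.png",cv2.resize(np.hstack([p[60:190,220:350],cv2.cvtColor(mm,8)[60:190,220:350]]),None,fx=3,fy=3))
t=near&(C[...,2]>.055); P=C[t]; print("top",np.median(P,0),P.min(0),P.max(0),t.sum())
```

```text
ell ((285.09661865234375, 121.36911010742188), (80.57852172851562, 82.51374816894531), 31.019107818603516) 5209.0
top [0.47530884 0.32837546 0.06656243] [0.43391015 0.30181479 0.05515995] [0.50256378 0.35146559 0.38374939] 2218
```

View pics/w1m.png

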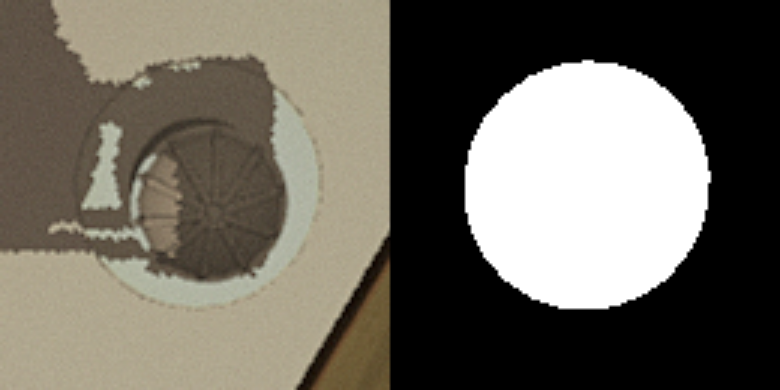

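drive_tool:
  steps:
    - {"tx":0,"ty":0,"tz":0,"turn":0,"jaw":0.6}
    - {"tx":0,"ty":0,"tz":0,"turn":0,"jaw":0.6}
    - {"tx":0,"ty":0,"tz":0,"turn":0,"jaw":0.6}
    - {"tx":0,"ty":0,"tz":0,"turn":0,"jaw":0.6}
    - {"tx":0,"ty":0,"tz":-0.15,"turn":0,"jaw":0.6}
    - {"tx":0,"ty":0,"tz":-0.3,"turn":0,"jaw":0.6}
    - {"tx":0,"ty":0,"tz":-0.35,"turn":0,"jaw":0.6}
    - {"tx":0,"ty":0,"tz":-0.35,"turn":0,"jaw":0.6}

```text
t: 11.7
tool_pos: [0.4367, -0.0736, 0.2637]
orientation: [2.422, 1.993, 0.005]
force: [-0.2, 0.4, -0.2]
opening: 0.0558
```

Run:
```python
from h import *
c,p,d=load("w1b"); P=onplane(c,285.1,121.4,.009);print(P)
a=np.radians(120.46-90);P=P-.0013*np.array([np.cos(a),np.sin(a),0]);print("reamer",P)
to(P[0],P[1],.2,79)
```

```text
[0.47684037 0.32799812 0.009     ]
reamer [0.47571979 0.3273391  0.009     ]
t 11.7 pos [ 0.4367 -0.0736  0.2637] yaw 78.9 q6 -0.09 F [-0.2  0.4 -0.2] open 0.0558 tilt [-6.0e-04  5.6e-03 -1.0e+00]
tx,ty,tz [ 1.3365 -0.1309  0.211 ] turn -0.0005 mm [401.  -39.3  63.3]
```

drive_tool:
  steps:
    - {"tx":1,"ty":-0.13,"tz":0.05,"turn":0,"jaw":1}
    - {"tx":1,"ty":-0.13,"tz":0.05,"turn":0,"jaw":1}
    - {"tx":1,"ty":-0.13,"tz":0.05,"turn":0,"jaw":1}
    - {"tx":1,"ty":-0.13,"tz":0.05,"turn":0,"jaw":1}
    - {"tx":1,"ty":-0.13,"tz":0.05,"turn":0,"jaw":1}
    - {"tx":1,"ty":-0.13,"tz":0.15,"turn":0,"jaw":1}
    - {"tx":1,"ty":-0.13,"tz":0.2,"turn":0,"jaw":1}
    - {"tx":1,"ty":-0.13,"tz":0.2,"turn":0,"jaw":1}
    - {"tx":1,"ty":-0.13,"tz":0.2,"turn":0,"jaw":1}

```text
t: 12.6
tool_pos: [0.4535, 0.2281, 0.1991]
orientation: [-2.425, -1.996, 0.006]
force: [0.1, -0.3, 0.7]
opening: 0.0931
```

Run:
```python
from h import *
c,p,d=shot("wrist","w14");C=cloud(c,d)
v,u=np.mgrid[:384,:512]
P=proj(c,(.4757,.3273,.01));print(P)
near=((u-P[0])**2+(v-P[1])**2<70**2)&(v<215)
mm=(near&(C[...,2]>.005)&(C[...,2]<.12)).astype(np.uint8)*255; mm=cv2.morphologyEx(mm,cv2.MORPH_OPEN,np.ones((3,3)))
k,_=cv2.findContours(mm,0,2);k=max(k,key=cv2.contourArea);e=cv2.fitEllipse(k);print("ell",e)
P=onplane(c,e[0][0],e[0][1],.009);print(P);a=np.radians(-11);P=P-.0013*np.array([np.cos(a),np.sin(a),0]);print(P)
to(P[0],P[1],.03,79)
# stand view by top camera
c,p,d=shot("top","t14");cv2.imwrite("pics/t14z.png",cv2.resize(p[180:250,140:400],None,fx=3,fy=3,interpolation=cv2.INTER_CUBIC))
```

```text
(np.float64(263.10401733649184), np.float64(61.285152439606236))
ell ((265.047119140625, 59.616554260253906), (89.8311538696289, 95.61087036132812), 3.3873133659362793)
[0.47788153 0.32850189 0.009     ]
[0.47660541 0.32874994 0.009     ]
t 12.65 pos [0.4544 0.2279 0.2005] yaw 78.88 q6 0.56 F [ 0.1 -0.2 -0.1] open 0.0934 tilt [-9.e-04 -7.e-04 -1.e+00]
tx,ty,tz [0.3446 0.008  0.5679] turn -0.0007 mm [103.4   2.4 170.4]
```

View pics/w14.png

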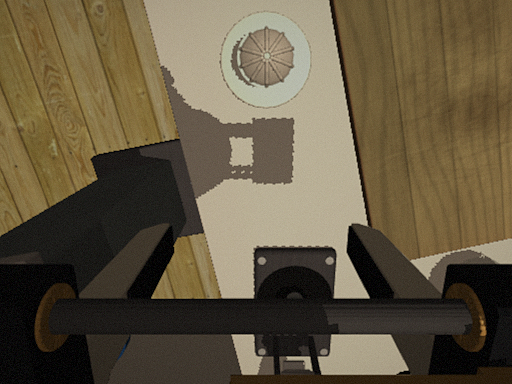

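View pics/t14z.png

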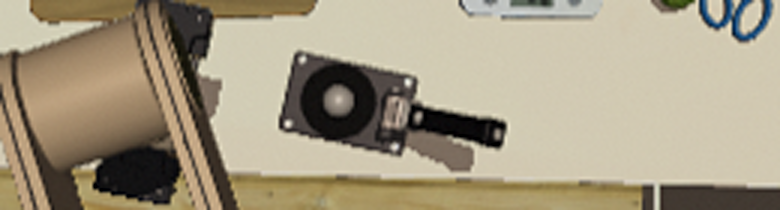

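drive_tool:
  steps:
    - {"tx":0.34,"ty":0.008,"tz":0.1,"turn":0,"jaw":1}
    - {"tx":0.34,"ty":0.008,"tz":0.2,"turn":0,"jaw":1}
    - {"tx":0.34,"ty":0.008,"tz":0.3,"turn":0,"jaw":1}
    - {"tx":0.34,"ty":0.008,"tz":0.3,"turn":0,"jaw":1}
    - {"tx":0.34,"ty":0.008,"tz":0.3,"turn":0,"jaw":1}
    - {"tx":0.34,"ty":0.008,"tz":0.3,"turn":0,"jaw":1}

```text
t: 13.3
tool_pos: [0.4785, 0.328, 0.1138]
orientation: [2.426, 1.994, 0.006]
force: [0.0, 0.0, 0.3]
opening: 0.0929
```

Run:
```python
from h import *
c,p,d=shot("wrist","w15");to(.4763,.3282,.018,79)
```

```text
t 13.35 pos [0.4787 0.3282 0.1141] yaw 78.82 q6 0.71 F [0.7 0.7 0.5] open 0.0933 tilt [ 0.003   0.0038 -1.    ]
tx,ty,tz [-0.0024 -0.009   0.3202] turn -0.001 mm [-0.7 -2.7 96.1]
```

View pics/w15.png

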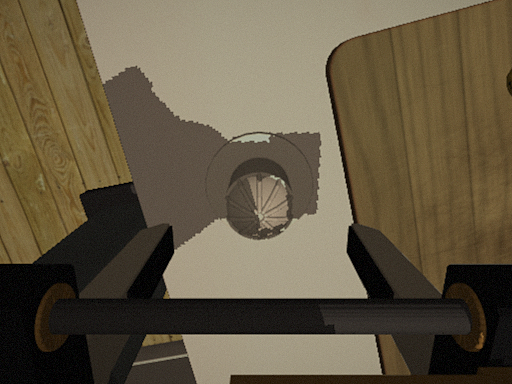

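Run:
```python
from h import *
c,p,d=load("w15");s=robot.read_state();M=R.from_rotvec(s['orientation']).as_matrix()
for uv,z in [((260,215),.076),((260.5,187),.01)]: 
    P=onplane(c,*uv,z);print(P,(M.T@(P-s['tool_pos'])*1000).round(1))
```

```text
[0.47882043 0.32842509 0.076     ] [ 0.2 -0.  38.1]
[0.47923092 0.32719012 0.01      ] [ -1.2   0.4 104.1]
```

drive_tool:
  steps:
    - {"tx":-0.003,"ty":-0.003,"tz":0.15,"turn":0,"jaw":1}
    - {"tx":-0.003,"ty":-0.003,"tz":0.25,"turn":0,"jaw":1}
    - {"tx":-0.003,"ty":-0.003,"tz":0.31,"turn":0,"jaw":1}
    - {"tx":-0.003,"ty":-0.003,"tz":0.315,"turn":0,"jaw":1}
    - {"tx":-0.003,"ty":-0.003,"tz":0.315,"turn":0,"jaw":1}
    - {"tx":-0.003,"ty":-0.003,"tz":0.315,"turn":0,"jaw":1}

```text
t: 13.95
tool_pos: [0.4775, 0.3285, 0.019]
orientation: [2.426, 1.995, 0.007]
force: [0.5, 0.2, 1.0]
opening: 0.093
```

Run:
```python
from h import *
c,p,d=shot("wrist","w16");to(.4763,.3282,.018,79)
```

```text
t 14.0 pos [0.4774 0.3285 0.0188] yaw 78.88 q6 0.71 F [ 0.1  0.3 -0.5] open 0.0927 tilt [ 0.0027  0.0031 -1.    ]
tx,ty,tz [-0.0017 -0.0033  0.0026] turn -0.0007 mm [-0.5 -1.   0.8]
```

View pics/w16.png

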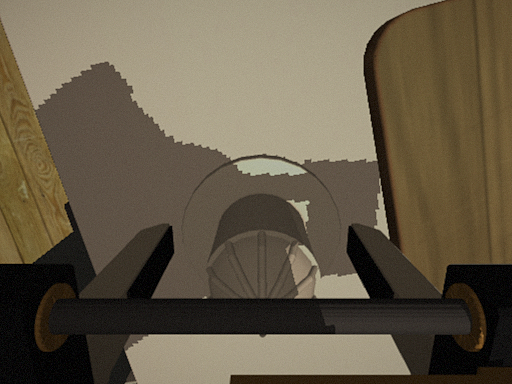

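drive_tool:
  steps:
    - {"tx":0,"ty":0,"tz":0,"turn":0,"jaw":0}
    - {"tx":0,"ty":0,"tz":0,"turn":0,"jaw":0}
    - {"tx":0,"ty":0,"tz":0,"turn":0,"jaw":0}
    - {"tx":0,"ty":0,"tz":0,"turn":0,"jaw":0}
    - {"tx":0,"ty":0,"tz":0,"turn":0,"jaw":0}
    - {"tx":0,"ty":0,"tz":0,"turn":0,"jaw":0}
  force: 35

```text
t: 14.6
tool_pos: [0.4756, 0.3277, 0.0161]
orientation: [2.426, 1.996, 0.0]
force: [0.5, 0.4, -0.5]
opening: 0.0502
```

Run:
```python
from h import *
to(.460,.0581,.2,79)
```

```text
t 14.6 pos [0.4756 0.3277 0.0161] yaw 78.9 q6 0.71 F [ 0.5  0.4 -0.5] open 0.0502 tilt [-1.e-04  1.e-04 -1.e+00]
tx,ty,tz [-0.8919  0.122  -0.613 ] turn -0.0005 mm [-267.6   36.6 -183.9]
```

drive_tool:
  steps:
    - {"tx":0,"ty":0,"tz":-0.08,"turn":0,"jaw":0}
    - {"tx":0,"ty":0,"tz":-0.2,"turn":0,"jaw":0}
    - {"tx":0,"ty":0,"tz":-0.32,"turn":0,"jaw":0}
    - {"tx":0,"ty":0,"tz":-0.42,"turn":0,"jaw":0}
    - {"tx":-0.1,"ty":0.02,"tz":-0.42,"turn":0,"jaw":0}
    - {"tx":-0.22,"ty":0.04,"tz":-0.42,"turn":0,"jaw":0}
    - {"tx":-0.34,"ty":0.06,"tz":-0.42,"turn":0,"jaw":0}
    - {"tx":-0.46,"ty":0.08,"tz":-0.42,"turn":0,"jaw":0}
    - {"tx":-0.58,"ty":0.1,"tz":-0.42,"turn":0,"jaw":0}
    - {"tx":-0.68,"ty":0.12,"tz":-0.42,"turn":0,"jaw":0}
    - {"tx":-0.75,"ty":0.12,"tz":-0.42,"turn":0,"jaw":0}
    - {"tx":-0.75,"ty":0.12,"tz":-0.42,"turn":0,"jaw":0}
  force: 35

```text
t: 15.8
tool_pos: [0.4669, 0.0977, 0.1416]
orientation: [-2.429, -1.993, 0.002]
force: [-0.3, -0.6, -2.3]
opening: 0.0504
```

Run:
```python
from h import *
c,p,d=shot("wrist","w17");to(.460,.0581,.085,79)
c,p,d=shot("side","s17");cv2.imwrite("pics/s17z.png",cv2.resize(p[130:270,150:310],None,fx=4.5,fy=4,interpolation=cv2.INTER_CUBIC))
```

```text
t 15.85 pos [0.4672 0.0991 0.1417] yaw 78.77 q6 0.3 F [-0.3  0.6 -2.1] open 0.0501 tilt [-1.e-04 -7.e-04 -1.e+00]
tx,ty,tz [-0.1386  0.0033  0.1892] turn -0.0013 mm [-41.6   1.   56.8]
```

View pics/w17.png

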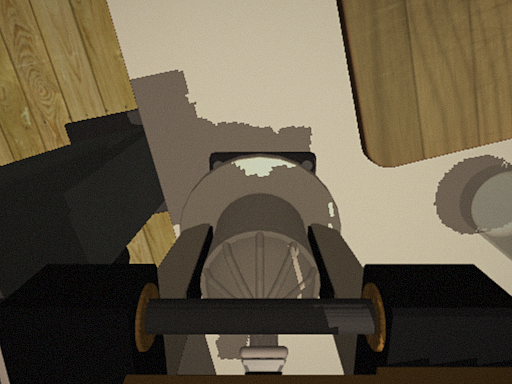

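View pics/s17z.png

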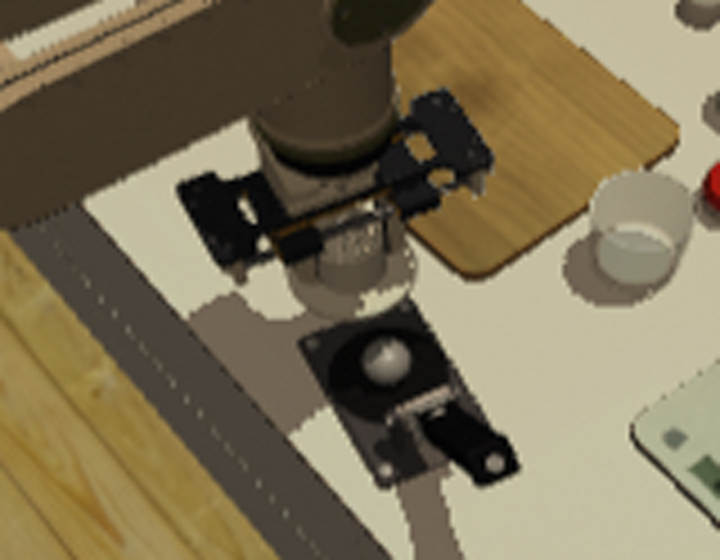

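Run:
```python
from h import *
c,p,d=load("w17");s=robot.read_state();M=R.from_rotvec(s['orientation']).as_matrix();z0=s['tool_pos'][2]-.0161
for uv,z in [((261,155),z0+.009),((181,230),z0+.01),((341,230),z0+.01),((260,231),z0+.058)]: 
    P=onplane(c,*uv,z);print(P.round(4),(M.T@(P-s['tool_pos'])*1000).round(1))
g=p[140:350,160:360];cv2.imwrite("pics/w17z.png",cv2.resize(cv2.convertScaleAbs(g,alpha=1.8,beta=10),None,fx=3,fy=2.8,interpolation=cv2.INTER_CUBIC))
```

```text
[0.4764 0.1424 0.1348] [43.5  0.7  7.1]
[0.4255 0.1103 0.1358] [  2.1 -43.1   6.1]
[0.5112 0.0932 0.1358] [ 2.  44.3  6.1]
[0.472  0.1225 0.1838] [ 23.1   0.1 -41.9]
```

View pics/w17z.png

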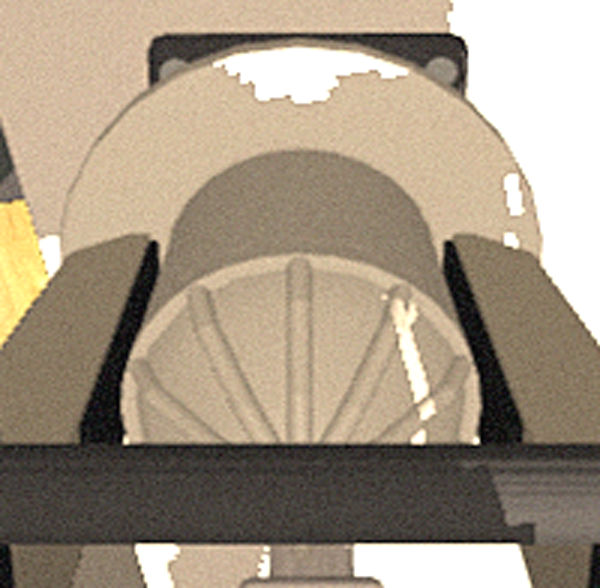

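Run:
```python
from h import *
to(.4603,.0592,.1,79)
```

```text
t 15.9 pos [0.4674 0.0999 0.1419] yaw 78.82 q6 0.3 F [-0.4  0.6 -3.6] open 0.0505 tilt [ 2.e-04 -5.e-04 -1.e+00]
tx,ty,tz [-0.1376  0.0033  0.1396] turn -0.001 mm [-41.3   1.   41.9]
```

drive_tool:
  steps:
    - {"tx":-0.05,"ty":0.003,"tz":0,"turn":0,"jaw":0}
    - {"tx":-0.1,"ty":0.003,"tz":0,"turn":0,"jaw":0}
    - {"tx":-0.137,"ty":0.003,"tz":0,"turn":0,"jaw":0}
    - {"tx":-0.137,"ty":0.003,"tz":0.04,"turn":0,"jaw":0}
    - {"tx":-0.137,"ty":0.003,"tz":0.08,"turn":0,"jaw":0}
    - {"tx":-0.137,"ty":0.003,"tz":0.13,"turn":0,"jaw":0}
    - {"tx":-0.137,"ty":0.003,"tz":0.13,"turn":0,"jaw":0}
    - {"tx":-0.137,"ty":0.003,"tz":0.13,"turn":0,"jaw":0}
    - {"tx":-0.137,"ty":0.003,"tz":0.13,"turn":0,"jaw":0}
  force: 35

```text
t: 16.8
tool_pos: [0.4608, 0.0599, 0.1035]
orientation: [2.425, 1.997, 0.001]
force: [0.4, -0.3, -1.1]
opening: 0.0503
```

Run:
```python
from h import *
c,p,d=shot("wrist","w18");to(.4603,.0592,.045,79)
```

```text
t 16.85 pos [0.461  0.0598 0.1037] yaw 78.92 q6 0.21 F [ 0.3 -0.2 -2.6] open 0.0506 tilt [ 3.e-04  9.e-04 -1.e+00]
tx,ty,tz [-0.0024 -0.0022  0.1957] turn -0.0004 mm [-0.7 -0.7 58.7]
```

View pics/w18.png

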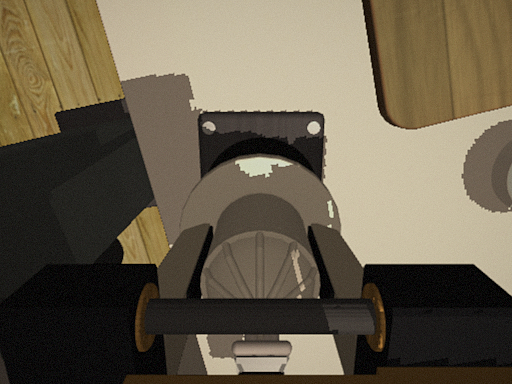

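drive_tool:
  steps:
    - {"tx":-0.002,"ty":-0.002,"tz":0.04,"turn":0,"jaw":0}
    - {"tx":-0.002,"ty":-0.002,"tz":0.08,"turn":0,"jaw":0}
    - {"tx":-0.002,"ty":-0.002,"tz":0.12,"turn":0,"jaw":0}
    - {"tx":-0.002,"ty":-0.002,"tz":0.16,"turn":0,"jaw":0}
    - {"tx":-0.002,"ty":-0.002,"tz":0.19,"turn":0,"jaw":0}
    - {"tx":-0.002,"ty":-0.002,"tz":0.215,"turn":0,"jaw":0}
    - {"tx":-0.002,"ty":-0.002,"tz":0.225,"turn":0,"jaw":0}
    - {"tx":-0.002,"ty":-0.002,"tz":0.225,"turn":0,"jaw":0}
    - {"tx":-0.002,"ty":-0.002,"tz":0.225,"turn":0,"jaw":0}
  force: 35

```text
t: 17.75
tool_pos: [0.4601, 0.0591, 0.036]
orientation: [2.426, 1.996, 0.0]
force: [0.3, 1.1, -1.8]
opening: 0.0504
```

Run:
```python
from h import *
c,p,d=shot("wrist","w19");to(.4603,.0592,.03,79)
```

```text
t 17.8 pos [0.4603 0.0591 0.0361] yaw 78.9 q6 0.21 F [-0.4  0.2 -3. ] open 0.0503 tilt [ 2.e-04  9.e-04 -1.e+00]
tx,ty,tz [ 0.0005 -0.0001  0.0205] turn -0.0005 mm [ 0.1 -0.   6.1]
```

View pics/w19.png

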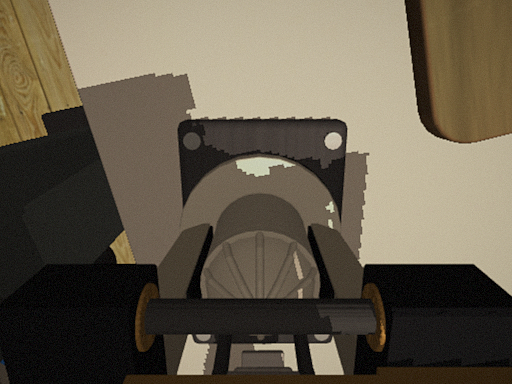

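drive_tool:
  steps:
    - {"tx":0,"ty":0,"tz":0.008,"turn":0,"jaw":0}
    - {"tx":0,"ty":0,"tz":0.016,"turn":0,"jaw":0}
    - {"tx":0,"ty":0,"tz":0.022,"turn":0,"jaw":0}
    - {"tx":0,"ty":0,"tz":0.022,"turn":0,"jaw":0}
    - {"tx":0,"ty":0,"tz":0.022,"turn":0,"jaw":0}
  force: 35

```text
t: 18.3
tool_pos: [0.46, 0.059, 0.0299]
orientation: [2.426, 1.996, 0.0]
force: [-5.1, 0.1, 9.5]
opening: 0.0503
```

Run:
```python
from h import *
to(.4603,.0592,.03,79)
```

```text
t 18.3 pos [0.46   0.059  0.0299] yaw 78.91 q6 0.21 F [-5.1  0.1  9.5] open 0.0503 tilt [-0.  0. -1.]
tx,ty,tz [ 0.0007  0.0008 -0.0002] turn -0.0005 mm [ 0.2  0.3 -0.1]
```

drive_tool:
  steps:
    - {"tx":0,"ty":0,"tz":0,"turn":0,"jaw":0.8}
    - {"tx":0,"ty":0,"tz":0,"turn":0,"jaw":0.8}
    - {"tx":0,"ty":0,"tz":0,"turn":0,"jaw":0.8}
    - {"tx":0,"ty":0,"tz":0,"turn":0,"jaw":0.8}
    - {"tx":0,"ty":0,"tz":-0.1,"turn":0,"jaw":0.8}
    - {"tx":0,"ty":0,"tz":-0.25,"turn":0,"jaw":0.8}
    - {"tx":0,"ty":0,"tz":-0.4,"turn":0,"jaw":0.8}
    - {"tx":0,"ty":0,"tz":-0.5,"turn":0,"jaw":0.8}
    - {"tx":0,"ty":0,"tz":-0.65,"turn":0,"jaw":0.8}
    - {"tx":0,"ty":0,"tz":-0.7,"turn":0,"jaw":0.8}
    - {"tx":0,"ty":0,"tz":-0.7,"turn":0,"jaw":0.8}

```text
t: 19.4
tool_pos: [0.4616, 0.0591, 0.242]
orientation: [2.423, 1.994, 0.007]
force: [0.0, -0.0, -0.6]
opening: 0.0746
```

Run:
```python
from h import *
c,p,d=shot("wrist","w20");to(.4283,-.1072,.2,79)
c,p,d=shot("side","s20");cv2.imwrite("pics/s20z.png",cv2.resize(p[130:270,150:310],None,fx=4.5,fy=4,interpolation=cv2.INTER_CUBIC))
```

```text
t 19.45 pos [0.4604 0.0591 0.2394] yaw 78.9 q6 0.21 F [ 0.2  0.6 -0.7] open 0.0745 tilt [ 4.0e-04  1.8e-03 -1.0e+00]
tx,ty,tz [-0.5645  0.0014  0.1312] turn -0.0005 mm [-169.3    0.4   39.4]
```

View pics/w20.png

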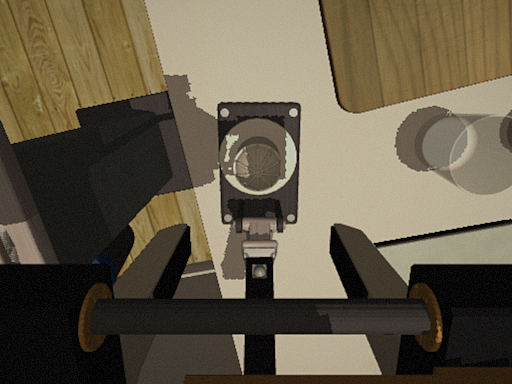

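View pics/s20z.png

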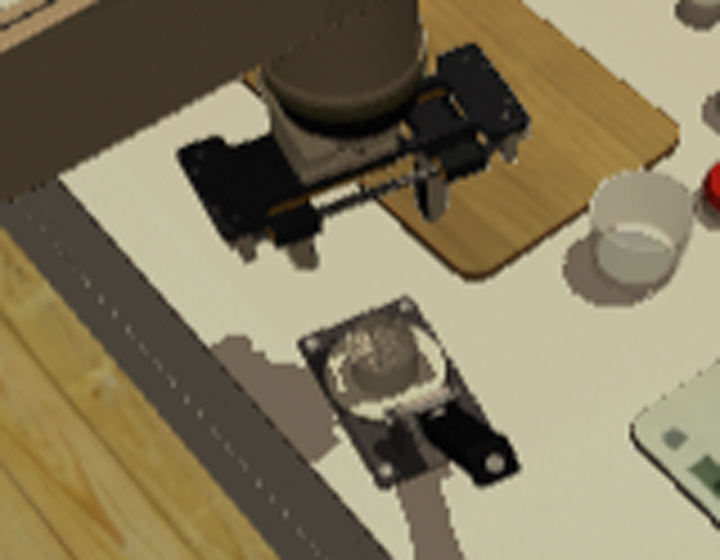

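Run:
```python
from h import *
c,p,d=load("w20");
v,u=np.mgrid[:384,:512];C=cloud(c,d)
near=((u-260)**2+(v-157)**2<55**2)
mm=(near&(C[...,2]>.0185)&(C[...,2]<.12)&(v<207)).astype(np.uint8)*255; mm=cv2.morphologyEx(mm,cv2.MORPH_OPEN,np.ones((3,3)))
k,_=cv2.findContours(mm,0,2);k=max(k,key=cv2.contourArea);e=cv2.fitEllipse(k);print("ell",e,onplane(c,*e[0],.024))
f=near&(C[...,2]>.015)&(C[...,2]<.032)&(v<207)&((u-258)**2+(v-157)**2>30**2)
P=C[f];A=np.c_[P[:,:2]-P[:,:2].mean(0),np.ones(len(P))];print(np.linalg.lstsq(A,P[:,2],rcond=None)[0],len(P))
to(.4355,-.0729,.24,79)
```

```text
ell ((257.025146484375, 156.45187377929688), (75.47681427001953, 76.61580657958984), 97.01995086669922) [0.45980705 0.06079534 0.024     ]
[-0.00615182 -0.00729651  0.02295306] 1793
t 19.5 pos [0.4595 0.059  0.2377] yaw 78.9 q6 0.21 F [ 0.  -0.4 -0.2] open 0.0749 tilt [-3.0e-04 -1.1e-03 -1.0e+00]
tx,ty,tz [-0.4469  0.0062 -0.0074] turn -0.0005 mm [-134.1    1.9   -2.2]
```

drive_tool:
  steps:
    - {"tx":-0.15,"ty":0.003,"tz":-0.02,"turn":0,"jaw":0.6}
    - {"tx":-0.3,"ty":0.005,"tz":-0.02,"turn":0,"jaw":0.6}
    - {"tx":-0.447,"ty":0.005,"tz":-0.02,"turn":0,"jaw":0.6}
    - {"tx":-0.447,"ty":0.005,"tz":-0.02,"turn":0,"jaw":0.6}
    - {"tx":-0.447,"ty":0.005,"tz":-0.02,"turn":0,"jaw":0.6}
    - {"tx":-0.447,"ty":0.005,"tz":-0.02,"turn":0,"jaw":0.6}

```text
t: 20.1
tool_pos: [0.435, -0.0719, 0.2434]
orientation: [-2.424, -1.995, 0.002]
force: [-0.4, 0.0, 0.4]
opening: 0.0558
```

Run:
```python
from h import *
c,p,d=shot("wrist","w21");to(.4355,-.0729,.1558,79)
```

```text
t 20.15 pos [ 0.4352 -0.0717  0.2438] yaw 78.97 q6 -0.09 F [0.4 0.5 0.2] open 0.0555 tilt [ 6.e-04 -2.e-03 -1.e+00]
tx,ty,tz [-0.004   0.0024  0.2935] turn -0.0001 mm [-1.2  0.7 88. ]
```

View pics/w21.png

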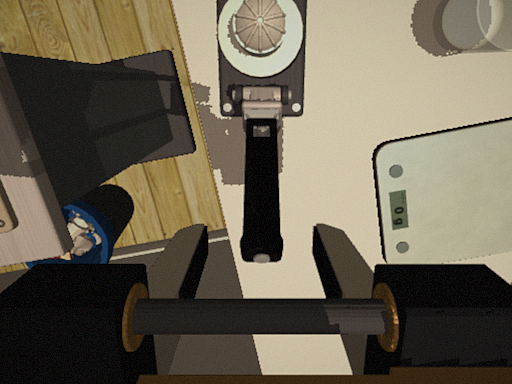

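drive_tool:
  steps:
    - {"tx":-0.004,"ty":0.001,"tz":0.12,"turn":0,"jaw":0.6}
    - {"tx":-0.004,"ty":0.001,"tz":0.22,"turn":0,"jaw":0.6}
    - {"tx":-0.004,"ty":0.001,"tz":0.29,"turn":0,"jaw":0.6}
    - {"tx":-0.004,"ty":0.001,"tz":0.29,"turn":0,"jaw":0.6}
    - {"tx":-0.004,"ty":0.001,"tz":0.29,"turn":0,"jaw":0.6}
    - {"tx":-0.004,"ty":0.001,"tz":0.29,"turn":0,"jaw":0}
    - {"tx":-0.004,"ty":0.001,"tz":0.29,"turn":0,"jaw":0}
    - {"tx":-0.004,"ty":0.001,"tz":0.29,"turn":0,"jaw":0}
    - {"tx":-0.004,"ty":0.001,"tz":0.29,"turn":0,"jaw":0}
    - {"tx":-0.004,"ty":0.001,"tz":0.29,"turn":0,"jaw":0}
  force: 15

```text
t: 21.15
tool_pos: [0.4359, -0.0742, 0.1585]
orientation: [2.425, 1.996, 0.001]
force: [-0.4, -0.8, 2.7]
opening: 0.026
```

Run:
```python
from h import *
to(.4255,-.1216,.057,79)
```

```text
t 21.15 pos [ 0.4359 -0.0742  0.1585] yaw 78.89 q6 -0.09 F [-0.4 -0.8  2.7] open 0.026 tilt [-1.e-04  9.e-04 -1.e+00]
tx,ty,tz [-0.1615 -0.0038  0.3385] turn -0.0006 mm [-48.5  -1.1 101.6]
```

drive_tool:
  steps:
    - {"tx":-0.033,"ty":0,"tz":0.029,"turn":0,"jaw":0}
    - {"tx":-0.06,"ty":0,"tz":0.058,"turn":0,"jaw":0}
    - {"tx":-0.084,"ty":0,"tz":0.089,"turn":0,"jaw":0}
    - {"tx":-0.105,"ty":0,"tz":0.123,"turn":0,"jaw":0}
    - {"tx":-0.122,"ty":0,"tz":0.159,"turn":0,"jaw":0}
    - {"tx":-0.135,"ty":0,"tz":0.196,"turn":0,"jaw":0}
    - {"tx":-0.145,"ty":0,"tz":0.234,"turn":0,"jaw":0}
    - {"tx":-0.151,"ty":0,"tz":0.274,"turn":0,"jaw":0}
    - {"tx":-0.153,"ty":0,"tz":0.3,"turn":0,"jaw":0}
    - {"tx":-0.153,"ty":0,"tz":0.313,"turn":0,"jaw":0}
    - {"tx":-0.153,"ty":0,"tz":0.313,"turn":0,"jaw":0}
    - {"tx":-0.153,"ty":0,"tz":0.313,"turn":0,"jaw":0}
  force: 15

```text
t: 22.35
tool_pos: [0.427, -0.1195, 0.0644]
orientation: [2.425, 1.996, -0.001]
force: [-0.9, -2.8, 6.2]
opening: 0.026
```

Run:
```python
from h import *
c,p,d=shot("wrist","w22");to(.4255,-.1216,.057,79);C=cloud(c,d)
for y in range(100,260,20): print(y,C[y,248].round(4),C[y,262].round(4))
```

```text
t 22.4 pos [ 0.427  -0.1195  0.0644] yaw 78.93 q6 -0.19 F [-0.1 -3.6  7.2] open 0.0264 tilt [-9.e-04  5.e-04 -1.e+00]
tx,ty,tz [-0.0078 -0.0035  0.0246] turn -0.0004 mm [-2.3 -1.1  7.4]
100 [ 0.4365 -0.0457  0.0826] [ 0.4422 -0.0468  0.0826]
120 [ 0.4346 -0.0541  0.0799] [ 0.4407 -0.0549  0.083 ]
140 [ 0.4329 -0.0625  0.0805] [ 0.4389 -0.0639  0.0792]
160 [ 0.4311 -0.0714  0.0799] [ 0.4373 -0.0724  0.0809]
180 [ 0.4292 -0.0805  0.0801] [ 0.4354 -0.0818  0.0798]
200 [ 0.4272 -0.0899  0.0803] [ 0.4336 -0.0915  0.0793]
220 [ 0.4251 -0.1001  0.0793] [ 0.4316 -0.1017  0.0785]
240 [ 0.4228 -0.1109  0.0781] [ 0.4296 -0.112   0.0785]
```

View pics/w22.png

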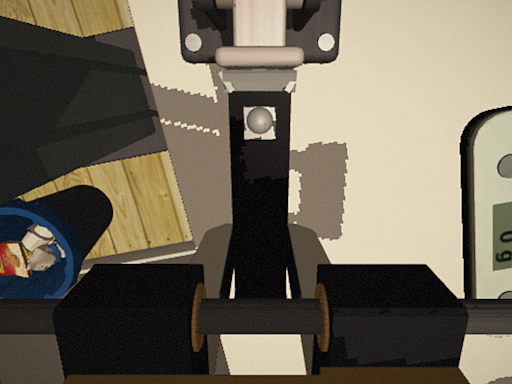

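drive_tool:
  steps:
    - {"tx":0,"ty":0,"tz":0.006,"turn":0,"jaw":0}
    - {"tx":0,"ty":0,"tz":0.006,"turn":0,"jaw":0}
    - {"tx":0,"ty":0,"tz":0.004,"turn":0,"jaw":0.6}
    - {"tx":0,"ty":0,"tz":0.002,"turn":0,"jaw":0.6}
    - {"tx":0,"ty":0,"tz":0,"turn":0,"jaw":0.6}
    - {"tx":0,"ty":0,"tz":0,"turn":0,"jaw":0.6}
    - {"tx":0,"ty":0,"tz":-0.15,"turn":0,"jaw":0.6}
    - {"tx":0,"ty":0,"tz":-0.3,"turn":0,"jaw":0.6}
    - {"tx":0,"ty":0,"tz":-0.45,"turn":0,"jaw":0.6}
    - {"tx":0,"ty":0,"tz":-0.45,"turn":0,"jaw":0.6}
    - {"tx":0,"ty":0,"tz":-0.45,"turn":0,"jaw":0.6}

```text
t: 23.5
tool_pos: [0.4275, -0.1194, 0.2001]
orientation: [2.424, 1.995, 0.002]
force: [0.6, 0.8, 0.1]
opening: 0.0561
```

Run:
```python
from h import *
c,p,d=shot("wrist","w23");to(.4255,-.1216,.057,79);C=cloud(c,d)
for y in range(60,260,15): print(y,C[y,257].round(4),C[y,262].round(4))
cv2.imwrite("pics/w23z.png",cv2.resize(p[0:260,170:350],None,fx=2.3,fy=2.3,interpolation=cv2.INTER_CUBIC))
c,p,d=shot("side","s23");cv2.imwrite("pics/s23z.png",cv2.resize(p[130:290,150:310],None,fx=4,fy=3.7,interpolation=cv2.INTER_CUBIC))
```

```text
t 23.55 pos [ 0.4265 -0.119   0.1984] yaw 78.91 q6 -0.19 F [-0.8 -0.4 -1.1] open 0.0555 tilt [ 1.e-04 -5.e-04 -1.e+00]
tx,ty,tz [-0.0092 -0.0013  0.4714] turn -0.0005 mm [ -2.8  -0.4 141.4]
60 [ 0.4447 -0.0219  0.0779] [ 0.4486 -0.0227  0.0783]
75 [ 0.4425 -0.0333  0.0863] [ 0.4463 -0.034   0.0848]
90 [ 0.4402 -0.0444  0.0824] [ 0.4441 -0.0452  0.0826]
105 [ 0.438  -0.0558  0.084 ] [ 0.4419 -0.0568  0.0808]
120 [ 0.4355 -0.0678  0.0811] [ 0.4396 -0.0686  0.0807]
135 [ 0.4331 -0.08    0.0806] [ 0.4372 -0.0808  0.0804]
150 [ 0.4306 -0.0925  0.0801] [ 0.4348 -0.0934  0.0798]
165 [ 0.428  -0.1056  0.0788] [ 0.4322 -0.1064  0.0793]
180 [ 0.4253 -0.1192  0.0776] [ 0.4295 -0.1203  0.0767]
195 [ 0.4226 -0.1325  0.0783] [ 0.4269 -0.1338  0.0772]
210 [ 0.4197 -0.147   0.077 ] [ 0.4241 -0.1481  0.0764]
225 [ 0.4171 -0.1605  0.0791] [ 0.4215 -0.1612  0.0793]
240 [ 4.062e-01 -2.126e-01 -4.000e-04] [ 0.412  -0.2138 -0.0005]
255 [ 4.024e-01 -2.318e-01 -3.000e-04] [ 0.4081 -0.2336 -0.0015]
```

View pics/w23z.png

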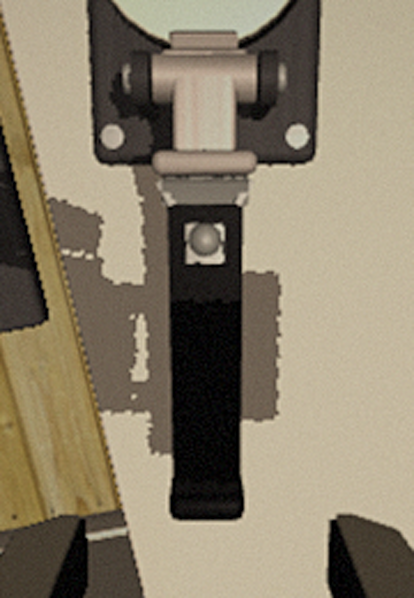

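View pics/s23z.png

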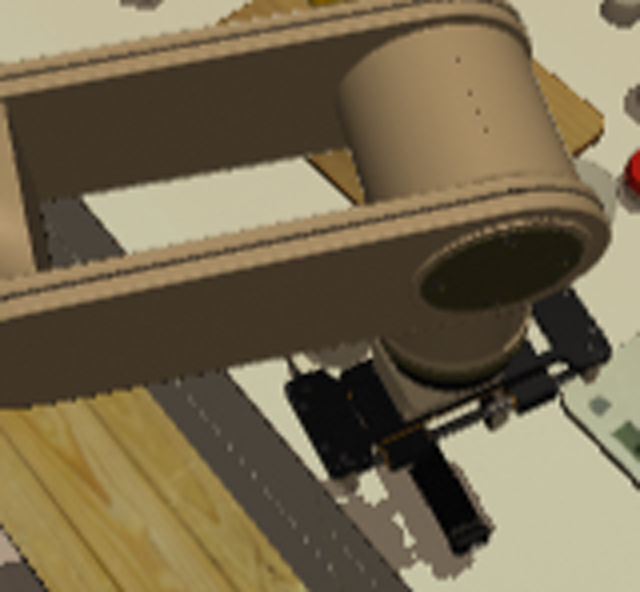

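drive_tool:
  steps:
    - {"tx":0.1,"ty":0,"tz":-0.15,"turn":0,"jaw":0.6}
    - {"tx":0.2,"ty":0,"tz":-0.15,"turn":0,"jaw":0.6}
    - {"tx":0.3,"ty":0,"tz":-0.15,"turn":0,"jaw":0.6}
    - {"tx":0.3,"ty":0,"tz":-0.15,"turn":0,"jaw":0.6}
    - {"tx":0.3,"ty":0,"tz":-0.15,"turn":0,"jaw":0.6}
    - {"tx":0.3,"ty":0,"tz":-0.15,"turn":0,"jaw":0.6}

```text
t: 24.2
tool_pos: [0.4433, -0.0313, 0.2427]
orientation: [-2.425, -1.995, 0.003]
force: [-0.5, -0.1, -0.1]
opening: 0.0558
```

Run:
```python
from h import *
c,p,d=shot("wrist","w24");to(.4255,-.1216,.057,79);C=cloud(c,d)
cv2.imwrite("pics/w24z.png",cv2.resize(p[60:300,170:350],None,fx=2.4,fy=2.4,interpolation=cv2.INTER_CUBIC))
```

```text
t 24.25 pos [ 0.4434 -0.0315  0.243 ] yaw 78.85 q6 0.01 F [ 0.3 -0.8  0.4] open 0.0558 tilt [-4.0e-04 -1.9e-03 -1.0e+00]
tx,ty,tz [-0.3058  0.0007  0.6202] turn -0.0008 mm [-91.8   0.2 186.1]
```

View pics/w24.png

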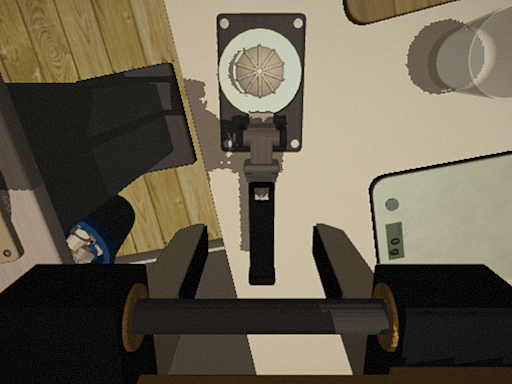

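View pics/w24z.png

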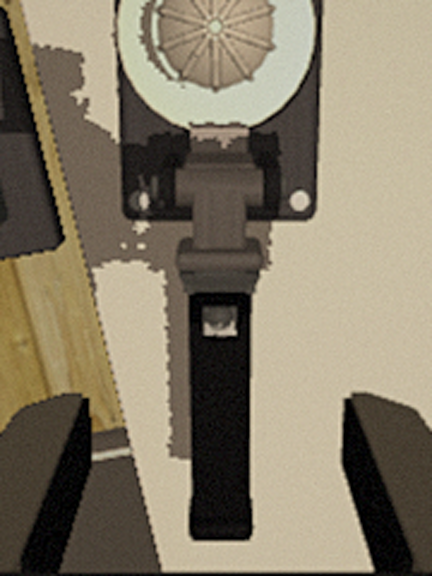

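Run:
```python
from h import *
c,p,d=load("w24");C=cloud(c,d);v,u=np.mgrid[:384,:512]
near=((u-260)**2+(v-71)**2<50**2)
mm=(near&(C[...,2]>.0185)&(C[...,2]<.12)&(v<108)).astype(np.uint8)*255
k,_=cv2.findContours(mm,0,2);k=max(k,key=cv2.contourArea);e=cv2.fitEllipse(k);P=onplane(c,*e[0],.023)
sc=np.mean([onplane(c,a,b,.0145) for a,b in [(223,22.5),(297,22),(296,143.5),(230,144)]],0)
s=np.array([np.cos(np.radians(-101)),np.sin(np.radians(-101))])
ball=sc[:2]-.012*s;print("reamer",P.round(4),"ball",ball.round(4),e)
f=near&(C[...,2]>.014)&(C[...,2]<.032)&(v<110)&((u-260)**2+(v-71)**2>31**2)&((u-260)**2+(v-71)**2<38**2)
Q=C[f];A=np.c_[Q[:,:2]-Q[:,:2].mean(0),np.ones(len(Q))];print("flange plane",np.linalg.lstsq(A,Q[:,2],rcond=None)[0])
E=onplane(c,262,283,.080)[:2];print("cap end along",(E-ball)@s,"expect .224")
robot.close_job()
```

```text
reamer [0.4598 0.0602 0.023 ] ball [0.462  0.0573] ((259.0048828125, 72.00133514404297), (82.02153015136719, 86.47702026367188), 0.09195642918348312)
flange plane [ 0.00121633 -0.00010269  0.02332627]
cap end along 0.2197527105357356 expect .224
the job is handed in; nothing more can be done
```

The juicer is set up and I handed the job in at about 24 s of the 72 s. `close_job` gives no verdict, so I don't know how it was judged.

What I did, in order:
1. **Handle:** I pushed it onto the stub until its mouth met the collar. The wrist picture showed the button out through the hole.
2. **Lever up:** I swung it to about 0.9 rad, measured from depth, and let go. It stayed up.
3. **Reamer:** I lowered it over the ball until the foot met the base, at the expected height and with about 9.5 N of contact. Then I released it.
4. **Lever down:** I swung it down to its stop, pressed with about 7 N, then let go and backed off. I never aimed at the glass, garlic or lime and they were not disturbed in the pictures I looked at. I did not measure their positions again.

Last checks:
- **Reamer:** the foot is level (tilt about 0.001 rad), with its top face at about 23 mm where 24 mm is expected.
- **Reamer position:** the last picture puts it 3.6 mm from the ball, by a rough fit. Earlier readings, taken as it was placed, agreed within 2 to 3 mm. The limit is 5 mm, and the bore's clearance around the ball is about 2.5 mm.
- **Handle:** the button shows in the hole. The tube droops about 0.05 rad, which is play in the bore and within the 0.12 rad limit.
- **Handle position (disagrees):** the cap end came out at 220 mm from the ball where 224 mm is expected. It was read by eye from one pixel near the fingers. I trust the collar contact and the button more.
- **Lever:** I judged it fully down from the stop force and the handle's height. I had no direct reading of its angle.

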